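# Scan labelled canisters on a cranked carriage

### The job

Stand every canister from the rubber mat upright on the centre line of the white carriage, label turned squarely to the side where the scanner stands, and then turn the hand crank two full turns clockwise to its stop so that they all stand before the scanner with their labels still facing it. Then stand them all upright in the grey tray and wind the carriage all the way back to where it started. The canisters are thin-walled, so grip them gently; move the carriage only by its crank, and leave the tape, pen pot and caliper alone.

Things in the scene. Friction and masses are not known exactly. Their poses are not given: they have to be found in the camera images.
- can1: thin-walled dark metal canister, cylinder 54 mm across, 90 mm tall, 0.25 kg, heavy base; origin at the centre of its underside, z up its axis, x out through the middle of its white barcode label (60 degrees wide; a white strip on the lid runs from the centre to the rim on that side). 25 to 35 N per finger holds it well; 90 N in all (both pads added) dents it. May be absent (None)
- can1_label (a point): middle of the label of can1, on its side 27 mm from the axis and 47 mm above the underside
- can2: thin-walled dark metal canister, cylinder 54 mm across, 90 mm tall, 0.25 kg, heavy base; origin at the centre of its underside, z up its axis, x out through the middle of its white barcode label (60 degrees wide; a white strip on the lid runs from the centre to the rim on that side). 25 to 35 N per finger holds it well; 90 N in all (both pads added) dents it. May be absent (None)
- can2_label (a point): middle of the label of can2, on its side 27 mm from the axis and 47 mm above the underside
- can3: thin-walled dark metal canister, cylinder 54 mm across, 90 mm tall, 0.25 kg, heavy base; origin at the centre of its underside, z up its axis, x out through the middle of its white barcode label (60 degrees wide; a white strip on the lid runs from the centre to the rim on that side). 25 to 35 N per finger holds it well; 90 N in all (both pads added) dents it. May be absent (None)
- can3_label (a point): middle of the label of can3, on its side 27 mm from the axis and 47 mm above the underside
- deck (a point): centre of the floor of the white carriage (inside 108 mm in x, 236 mm in y, 35 mm above the bench, rim 3 mm wide and 10 mm tall; black centre line along y, cross marks at y = -70, 0, 70 mm). x points level, square across the track, to the side where the scanner stands; y along the track away from the crank's end; z up. The crank moves it 160 mm along -y in all
- fixture: base of the scanning fixture, origin on the bench, axes as deck. On it the grey scanner block (80 x 240 x 130 mm tall): window face, with a red line, at x = 100 mm, y = -180 to 60 mm, looking to -x. Carriage centre starts at y = 100 mm and, cranked fully, stands at y = -60 mm, before the window. Gearbox 90 x 90 x 50 mm tall at x = -120, y = -320 mm
- crank (a joint): angle of the hand crank on the gearbox, rad: 0, a stop, at the start (carriage away from the scanner), grows clockwise seen from above, stop at 12.57 (two full turns: carriage before the scanner). It stays where it is left; about 5 N at the grip turns it. It is geared to the carriage
- crank_axis (a point): point on the upright turning axis of the crank, 68 mm above the bench
- crank_grip (a point): middle of the crank's upright round black grip (24 mm across, 58 mm tall, from 68 to 126 mm above the bench), 50 mm from the crank's axis; the grip spins freely about its own upright axis, so a hand holding it need not turn
- pad: flat black rubber mat, 150 mm (x) by 250 mm (y), 4 mm thick, on which the canisters stand at the start; origin at the centre of its underside, z up
- tray: shallow grey plastic tray 150 mm (x) by 250 mm (y), walls 4 mm thick and 14 mm tall, inner floor 4 mm above the bench; origin at the centre of its underside, z up
- tape: bystander: roll of tape lying flat, 90 mm across, 24 mm tall
- penpot: bystander: pot with pens, 72 mm across, 132 mm tall
- caliper: bystander: dial caliper lying flat, 200 mm long
- carriage: the white carriage itself, 114 x 242 mm with its rim, floor 13 mm thick; origin under its centre, axes as deck
Mind the look-alikes: they are no part of the job. Leave any red or yellow look-alike of the can1 alone.

How it is judged:
On the way, in this order (a step that is already met when the one before it is completed fails the run):
1. with the crank still at its start, every canister stands released on the carriage's centre line, label facing the scanner's side (x of can1 in the frame of deck between -0.02 and 0.02 m and y of can1 in the frame of deck between -0.1 and 0.1 m and z of can1 in the frame of deck between -0.006 and 0.006 m and angle between each of can1, can2, can3's own z axis and vertical below 0.1 rad and angle between the x axis of each of can1, can2, can3 and the x axis of deck, either way round below 0.26 rad and x of each of can1_label, can2_label, can3_label in the frame of deck above 0 m and linear speed of each of can1, can2, can3 below 0.03 m/s and contact force between the fingers and can1 below 0.5 N and x of can2 in the frame of deck between -0.02 and 0.02 m and y of can2 in the frame of deck between -0.1 and 0.1 m and z of can2 in the frame of deck between -0.006 and 0.006 m and contact force between the fingers and can2 below 0.5 N and x of can3 in the frame of deck between -0.02 and 0.02 m and y of can3 in the frame of deck between -0.1 and 0.1 m and z of can3 in the frame of deck between -0.006 and 0.006 m and contact force between the fingers and can3 below 0.5 N and value of joint crank below 0.5 rad), for 0.3 s.
2. the crank is at its stop after two turns and every canister stands before the scanner, label facing it (x of can1 in the frame of deck between -0.02 and 0.02 m and y of can1 in the frame of deck between -0.1 and 0.1 m and z of can1 in the frame of deck between -0.006 and 0.006 m and angle between each of can1, can2, can3's own z axis and vertical below 0.1 rad and angle between the x axis of each of can1, can2, can3 and the x axis of deck, either way round below 0.26 rad and x of each of can1_label, can2_label, can3_label in the frame of deck above 0 m and linear speed of each of can1, can2, can3 below 0.03 m/s and contact force between the fingers and can1 below 0.5 N and x of can2 in the frame of deck between -0.02 and 0.02 m and y of can2 in the frame of deck between -0.1 and 0.1 m and z of can2 in the frame of deck between -0.006 and 0.006 m and contact force between the fingers and can2 below 0.5 N and x of can3 in the frame of deck between -0.02 and 0.02 m and y of can3 in the frame of deck between -0.1 and 0.1 m and z of can3 in the frame of deck between -0.006 and 0.006 m and contact force between the fingers and can3 below 0.5 N and value of joint crank above 12.3 rad), for 0.3 s.
At the end, for the whole second after the job is handed in: every canister stands upright (within 0.1 rad), at rest on the tray's inner floor, and the crank is wound back to its start (below 0.3 rad). On the way, facing means within 0.26 rad of the deck's x, axis within 20 mm of the carriage's centre line, upright, released (x of can1 in the frame of tray between -0.055 and 0.055 m and y of can1 in the frame of tray between -0.105 and 0.105 m and z of can1 in the frame of tray between -0.002 and 0.01 m and angle between each of can1, can2, can3's own z axis and vertical below 0.1 rad and linear speed of each of can1, can2, can3 below 0.02 m/s and x of can2 in the frame of tray between -0.055 and 0.055 m and y of can2 in the frame of tray between -0.105 and 0.105 m and z of can2 in the frame of tray between -0.002 and 0.01 m and x of can3 in the frame of tray between -0.055 and 0.055 m and y of can3 in the frame of tray between -0.105 and 0.105 m and z of can3 in the frame of tray between -0.002 and 0.01 m and value of joint crank below 0.3 rad); the robot touches nothing.
It fails at once if a canister is gripped or pressed with more than 90 N (contact force between the fingers and can1 above 90 N or contact force between the fingers and can2 above 90 N or contact force between the fingers and can3 above 90 N).
It fails at once if the tape, pen pot or caliper is disturbed (moved over 30 mm) (distance of any of tape, penpot, caliper from where it was at the start of the episode above 0.03 m).
It fails at once if the carriage is pushed directly instead of cranked (contact force between the fingers and carriage above 12 N).
Of can1, can2, can3 only 2 to 3 are there at a start; the rules pass over those that are not, and their reading is None.
At some moment in a run one of can1, can2, can3 may be knocked a few centimetres aside while the robot is not near it.
It also fails if it takes over 210 s, if anything falls off the work surface, if the arm or the gripper's body presses on something with over 40 N, if the wrist force passes 120 N, or if a joint passes its speed limit or range.

### The arm

A 6-joint arm with a two-finger parallel gripper is mounted at the origin on the work surface. World frame = base frame: x ahead of the robot, y to its left, z up, the work surface at z = 0. Lengths are in m, angles in rad, forces in N, time in s.
With the tool pointing down it reaches from about 0.35 to 0.725 m from the base axis. Payload 4.3 kg.
Tool frame: the origin (TCP) lies midway between the tips of the shut fingers; the grasp point (between the pads) lies 19 mm behind it; z points along the fingers, y is the line along which they close (so a half turn about z gives the same grasp; the last joint's range is limited). The gripper opens to 85 mm and grips with 20 to 120 N. Pads are 22 mm wide; open, the fingers measure 114 mm over their backs; the gripper's body (76 mm by 85 mm) begins 54 mm behind the grasp point. The pads swing forward as they close: fully open they stand 13 mm farther back than shut.
Start: joints at [-1.258, 0.377, 0.081, 1.274, 0, 1.46], TCP at [0.236, -0.524, 0.205] pointing down, gripper open.
Joint ranges: [-2.72, 2.72], [-0.84, 1.66], [-1.02, 1.22], [-1.77, 2.12], [-1.37, 1.28], [-3.14, 3.14]. Speed limits (rad/s): [2.57, 2.57, 3.14, 3.14, 3.14, 3.14].

### API

Orientations are given as a unit quaternion [x, y, z, w].
In Python, from rig import r gives the robot as it stands.
- The arm moves only by the tool drive_tool, never from a script. Its argument "motion" is a list of rows, each a list of 6 numbers: the shift along the tool's x, y, z normalised to -1 to 1, where 1 is 0.2 m, then the turn, a rotation vector about the tool's x, y, z normalised to -1 to 1, where 1 is pi/4 rad. In form: [[x, y, z, wx, wy, wz], ...]. A call has 1 to 8 rows; each row is the pose to reach, as a shift and turn from the pose commanded when the call began, along the tool's axes at that moment; what a row does not reach only later rows make up. A row lasts 1/10 s, in which the tool goes at most 50 mm and 8.59 degrees, less where a joint would pass 70% of its speed; a pose out of reach is approached as far as the arm can. A call with a number of a shift or a turn outside -1 to 1 is refused whole. A call with a gripper value outside its range is refused whole. "jaw" is the closure, from -1 (fully open) to 1 (shut), set as the call begins (left out, the last holds). The fingers move at their own pace and stop on an object; "grip_force" is the grip in N (left out, the last holds). Time passes only in rows, so rows that repeat a pose let the fingers close. It gives the time, the measured TCP pose, the force, the opening and the grip force at its end, in the units of the state.
- r.read_state(): the state, without advancing time (a new reading comes with each control period).
- r.grab_frame(name): name is "side" or "top"; returns a dict with "frame" (384x512x3 uint8, blue, green, red), "mtx" (3x3 intrinsics, pixels), "world_from_camera" (4x4, takes a point from camera to world coordinates). Camera axes: x right, y down, z forward; pixel columns grow to the right and rows downward; lengths in m; the calibration is good to about 2 mm. A picture is of the moment at which its call begins. There is no depth.
- r.sign_off(): hands the job in; it is judged then, once.
Trained networks look in the newest picture that a camera, given by its name, has taken for a name from the list of things; names that differ only in an ending like _2 or _b are one class to them, and where a whole thing is asked for, a point or a joint stands for the part that bears it (a point fixed in the world has none). Each returns a list of dicts, best first, with "confidence" (0 to 1); they miss things now and then, are a little off and sometimes report something else, mostly with a low value. They report only what shows in the picture. A call takes as long as a camera call. They do not tell look-alikes from the thing itself.
- r.spot_in(camera, name): "point" ([x, y, z] in m, in the coordinates of the camera as it stood for that picture, good to about 4 mm: the middle of the surface that is visible of it).
- r.spot_point(camera, name): "point" ([x, y, z] in m, in the coordinates of the camera as it stood for that picture, good to about 4 mm: a listed point, or the origin of a listed thing).
The state is a dict: "time": time; "qpos": joint angles; "joint_velocities": joint speeds; "tau": joint torques, N m; "position": TCP position; "eef_rot": TCP orientation; "wrist_force": force on the tool from outside, world axes, zero at the start; "ft_torque": the same for the moment, N m; "gripper_width": finger opening in m; "finger_force": force on a finger pad.
Only numpy, scipy, OpenCV 4.12 (cv2) and the standard library are available. Lean on these libraries where they do the work, as an engineer would, in place of code of your own. Each camera call takes 0.05 s, during which the arm holds its last target. There are 200 camera calls.

## Working session

There is one attempt and no reset: what is moved stays moved. The work goes in short steps, Python scripts to look and compute and a tool call to move; the robot and the scene stay as the last step left them, time stands still between calls to the robot, and variables do not carry over. Pictures are saved under pics/ and viewed, at most 14 in all, crops included, and the job is handed in when it is done.

Besides the shell and the picture viewer there is one more tool, called after "Request:" in YAML: its name, and indented under it one key for each argument. drive_tool: Moves the arm, as the interface text tells. Scaled input: -1 to 1 covers 0.2 m each way for a shift and pi/4 rad each way for a turn. Its arguments: {"type":"object","properties":{"motion":{"type":"array","items":{"type":"array","items":{"type":"number","minimum":-1,"maximum":1}}},"jaw":{"type":"number"},"grip_force":{"type":"number"}},"required":["motion"]}

```bash
mkdir -p pics; ls
cat > h.py <<'E'
import numpy as np, cv2
from rig import r
from scipy.spatial.transform import Rotation as R
def grab(c, fn=None):
    f=r.grab_frame(c)
    if fn: cv2.imwrite('pics/'+fn,f['frame'])
    return f
def w(f,p): return (np.array(f['world_from_camera'])@np.r_[p,1])[:3]
def pix(f,P):
    c=np.linalg.inv(f['world_from_camera'])@np.r_[P,1]; u=np.array(f['mtx'])@c[:3]; return u[:2]/u[2]
def ray(f,u,v,z):
    T=np.array(f['world_from_camera']); d=T[:3,:3]@np.linalg.inv(f['mtx'])@[u,v,1]; o=T[:3,3]
    return o+d*(z-o[2])/d[2]
E
python3 - <<'E'
from h import *
s=r.read_state(); print({k:np.round(v,3) for k,v in s.items()})
for c in ['top','side']:
    f=grab(c,c+'0.png'); print(c,np.round(f['world_from_camera'],3).tolist())
    for n in ['can1','deck','fixture','crank_axis','crank_grip','pad','tray','tape','penpot','caliper','can1_label']:
        for d in r.spot_point(c,n): 
            P=w(f,d['point']); print(n,round(d['confidence'],2),np.round(P,3),np.round(pix(f,P)))
E
```

```text
pics
{'time': np.float64(0.0), 'qpos': array([-1.258,  0.378,  0.08 ,  1.274, -0.   ,  1.46 ]), 'joint_velocities': array([-0.   , -0.001,  0.002,  0.   , -0.   ,  0.   ]), 'tau': array([ 2.0000e-03, -4.6361e+01,  2.6988e+01,  2.1000e-02, -0.0000e+00,
        0.0000e+00]), 'position': array([ 0.236, -0.524,  0.204]), 'eef_rot': array([ 0.978,  0.21 , -0.   , -0.001]), 'wrist_force': array([0.819, 0.06 , 0.662]), 'ft_torque': array([0.004, 0.04 , 0.044]), 'finger_force': np.float64(0.0), 'gripper_width': np.float64(0.086)}
top [[0.018, -0.977, 0.212, 0.129], [-1.0, -0.018, 0.004, 0.011], [-0.001, -0.212, -0.977, 1.772], [0.0, 0.0, 0.0, 1.0]]
can1 0.81 [ 0.446 -0.151  0.002] [296. 206.]
can1 0.58 [0.441 0.024 0.002] [248. 206.]
can1 0.51 [ 0.356 -0.255  0.003] [325. 231.]
deck 0.97 [0.62  0.109 0.038] [225. 156.]
fixture 0.8 [ 0.616  0.009 -0.001] [252. 160.]
crank_axis 0.65 [ 0.491 -0.306  0.069] [342. 191.]
crank_grip 0.56 [ 0.486 -0.357  0.095] [358. 191.]
pad 0.9 [ 0.474 -0.06   0.004] [271. 198.]
tray 0.63 [ 0.445 -0.149  0.005] [296. 206.]
tray 0.6 [ 0.464  0.257 -0.   ] [184. 19
[... 692 characters left out ...]
.311  0.068] [270. 250.]
crank_axis 0.39 [0.625 0.106 0.033] [293. 188.]
crank_grip 0.57 [0.441 0.017 0.002] [246. 210.]
crank_grip 0.55 [ 0.487 -0.359  0.1  ] [271. 251.]
pad 0.81 [ 0.479 -0.058 -0.001] [258. 221.]
tray 0.61 [ 0.464  0.257 -0.002] [248. 179.]
tape 0.46 [ 0.582  0.469 -0.006] [270. 157.]
penpot 0.84 [ 0.708  0.324 -0.002] [303. 169.]
caliper 0.86 [ 0.665 -0.409 -0.006] [336. 288.]
caliper 0.73 [ 0.479 -0.057 -0.001] [258. 221.]
can1_label 0.85 [ 0.257 -0.296  0.049] [190. 257.]
can1_label 0.77 [ 0.297 -0.163  0.046] [205. 231.]
can1_label 0.74 [ 0.348 -0.288  0.046] [221. 254.]
can1_label 0.62 [ 0.483 -0.146  0.054] [262. 222.]
can1_label 0.24 [0.44  0.05  0.051] [245. 194.]
```

Run:
```python
import cv2
a=cv2.imread('pics/top0.png')[110:290,100:400]; cv2.imwrite('pics/t0c.png',cv2.resize(a,(800,480),interpolation=cv2.INTER_CUBIC))
a=cv2.imread('pics/side0.png')[130:310,140:380]; cv2.imwrite('pics/s0c.png',cv2.resize(a,(800,600),interpolation=cv2.INTER_CUBIC))
```

```text
(no output)
```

View pics/t0c.png

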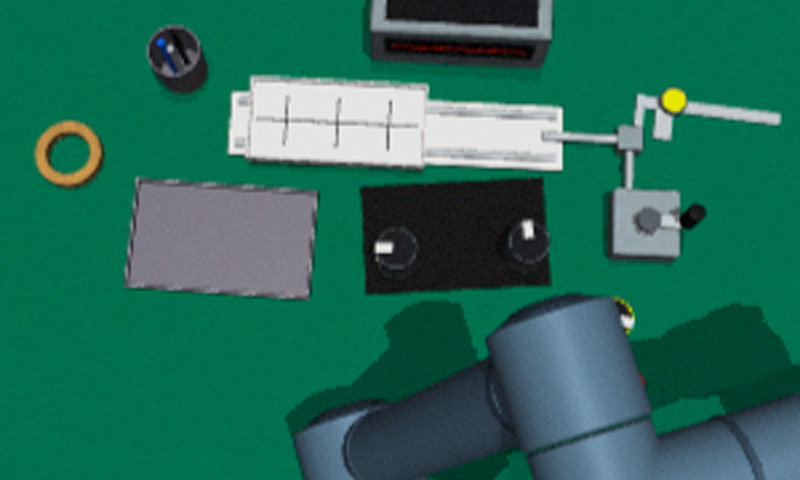

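View pics/s0c.png

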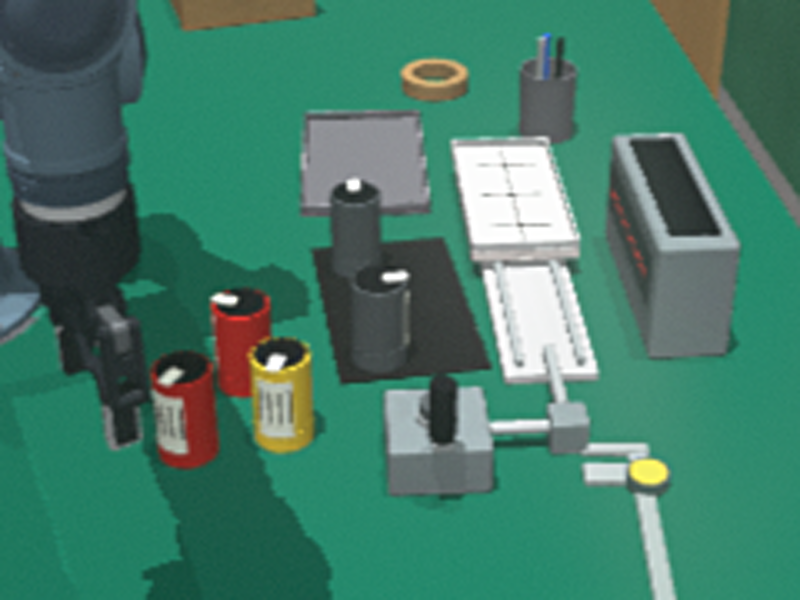

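Candidates are dark can A at top px (296,206), dark can B at (248,206), reds at side (214,243) and (196,263), and yellow at (225,259). The dark pair on the black mat are mine; can3 is absent. The crops already show both clearly: A's label faces about +x and B's about +y. Next I'll measure exact positions and label angles.

```bash
cat >> h.py <<'E'
def cans(z0, near, cams=('top','side'), tol=0.06):
    """near: list of xy guesses. returns averaged xy (from nets) and strip angle per camera"""
    out=[[] for _ in near]
    for c in cams:
        f=grab(c); L=[(w(f,d['point']),d['confidence']) for d in r.spot_point(c,'can1')]
        hsv=cv2.cvtColor(f['frame'],cv2.COLOR_BGR2HSV)
        m=((hsv[...,2]>150)&(hsv[...,1]<60))
        vs,us=np.nonzero(m)
        for i,n in enumerate(near):
            best=[P for P,k in L if np.hypot(*(P[:2]-n))<tol]
            if not best: out[i].append((c,None)); continue
            P=best[0]; W=np.array([ray(f,u,v,z0+.09)[:2] for u,v in zip(us,vs) if np.hypot(*(pix(f,np.r_[P[:2],z0+.09])-(u,v)))<14])
            a=None;cen=None
            if len(W):
                W=W[np.hypot(*(W-P[:2]).T)<.032]
                if len(W)>3:
                    cen=W.mean(0); d=cen-P[:2]
                    e=np.linalg.svd(W-cen)[2][0]; e=e*np.sign(e@d)
                    a=(round(np.degrees(np.arctan2(d[1],d[0]))),round(np.degrees(np.arctan2(e[1],e[0]))),len(W),np.round(cen-0.0135*e,3).tolist(),np.round(cen,3).tolist())
            out[i].append((c,np.round(P,3).tolist(),a))
    for n,o in zip(near,out):
        print(n); [print('   ',*x) for x in o]
E
python3 - <<'E'
from h import *
cans(.004,[(.45,-.154),(.443,.022)])
for c in ['top','side']:
    f=grab(c)
    for n in ['deck','fixture','crank_axis','crank_grip','tray']:
        for d in r.spot_point(c,n)[:2]: print(c,n,round(d['confidence'],2),np.round(w(f,d['point']),3))
    if c=='top':
        cv2.imwrite('pics/dk.png',cv2.resize(f['frame'][130:180,180:320],None,fx=5.7,fy=5.7,interpolation=cv2.INTER_CUBIC))
        g=cv2.cvtColor(f['frame'],cv2.COLOR_BGR2GRAY).astype(int)
        # centre line: dark row per column
        pts=[]
        for u in range(197,258):
            col=g[146:168,u]; j=col[4:-4].argmin()+4; pts.append((u,146+j))
        W=np.array([ray(f,u,v,.036)[:2] for u,v in pts]); 
        k=np.abs(W[:,0]-np.median(W[:,0]))<.008; p=np.polyfit(W[k,1],W[k,0],1); print('line x=a*y+b',p, k.sum())
E
```

```text
(0.45, -0.154)
    top [0.443, -0.151, 0.004] (6, 15, 20, [0.453, -0.152], [0.466, -0.148])
    side [0.456, -0.152, 0.003] (14, 22, 20, [0.458, -0.153], [0.471, -0.148])
(0.443, 0.022)
    top [0.44, 0.025, 0.001] (101, 91, 24, [0.438, 0.024], [0.438, 0.038])
    side [0.444, 0.019, 0.002] (63, -15, 21, [0.438, 0.037], [0.451, 0.034])
top deck 0.97 [0.62  0.11  0.039]
top deck 0.34 [0.462 0.257 0.002]
top fixture 0.59 [0.617 0.007 0.002]
top crank_axis 0.54 [ 0.489 -0.303  0.071]
top crank_grip 0.72 [ 0.487 -0.303  0.069]
top crank_grip 0.58 [0.437 0.048 0.054]
top tray 0.77 [0.467 0.256 0.001]
line x=a*y+b [0.03400679 0.61638108] 57
side deck 0.9 [0.621 0.105 0.034]
side fixture 0.67 [0.62  0.001 0.001]
side crank_axis 0.46 [ 0.488 -0.31   0.068]
side crank_grip 0.74 [0.439 0.05  0.052]
side crank_grip 0.71 [ 0.491 -0.36   0.098]
side tray 0.96 [ 0.465  0.257 -0.001]
```

```bash
cat >> h.py <<'E'
def plan(*tg, pose=None, rmax=0.19):
    """tg: (x,y,z,theta_deg). prints calls"""
    s=r.read_state(); p=np.array(s['position']); X=R.from_quat(s['eef_rot']).as_matrix()
    th=np.degrees(np.arctan2(X[1,0],X[0,0])); print('now',np.round(p,3),round(th,1),'tilt',np.round(X[:2,2],3))
    for t in tg:
        t=np.array(t,float)
        while True:
            D=t[:3]-p; dt=t[3]-th
            k=max(1,np.ceil(np.linalg.norm(D)/rmax-1e-6),np.ceil(abs(dt)/44-1e-6))
            d=D/k; a=dt/k; c,sn=np.cos(np.radians(th)),np.sin(np.radians(th))
            loc=np.round(np.array([d[0]*c+d[1]*sn,d[0]*sn-d[1]*c,-d[2]])/.2,3); wz=round(-a/45,3)
            print(tuple(t),'->',loc.tolist()+[0,0,wz],'rows>=',int(max(np.ceil(np.linalg.norm(d)/.05),np.ceil(abs(a)/8.59))))
            p=p+d; th+=a
            if k==1: break
E
python3 - <<'E'
from h import *
plan((.454,-.152,.20,105),(.454,-.152,.045,105),(.454,-.152,.19,105),(.618,.048,.19,90),(.618,.048,.079,90),(.618,.048,.20,90))
E
```

```text
now [ 0.236 -0.524  0.205] 24.2 tilt [ 0. -0.]
(np.float64(0.454), np.float64(-0.152), np.float64(0.2), np.float64(105.0)) -> [0.586, -0.417, 0.008, 0, 0, np.float64(-0.598)] rows>= 4
(np.float64(0.454), np.float64(-0.152), np.float64(0.2), np.float64(105.0)) -> [0.711, -0.106, 0.008, 0, 0, np.float64(-0.598)] rows>= 4
(np.float64(0.454), np.float64(-0.152), np.float64(0.2), np.float64(105.0)) -> [0.682, 0.227, 0.008, 0, 0, np.float64(-0.598)] rows>= 4
(np.float64(0.454), np.float64(-0.152), np.float64(0.045), np.float64(105.0)) -> [0.0, 0.0, 0.775, 0, 0, np.float64(-0.0)] rows>= 4
(np.float64(0.454), np.float64(-0.152), np.float64(0.19), np.float64(105.0)) -> [0.0, 0.0, -0.725, 0, 0, np.float64(-0.0)] rows>= 3
(np.float64(0.618), np.float64(0.048), np.float64(0.19), np.float64(90.0)) -> [0.377, 0.525, -0.0, 0, 0, np.float64(0.167)] rows>= 3
(np.float64(0.618), np.float64(0.048), np.float64(0.19), np.float64(90.0)) -> [0.442, 0.472, -0.0, 0, 0, np.float64(0.167)] rows>= 3
(np.float64(0.618), np.float64(0.048), np.float64(0.079), np.float64(90.0)) -> [0.0, 0.0, 0.555, 0, 0, np.float64(-0.0)] rows>= 3
(np.float64(0.618), np.float64(0.048), np.float64(0.2), np.float64(90.0)) -> [0.0, 0.0, -0.605, 0, 0, np.float64(-0.0)] rows>= 3
```

Request:
drive_tool:
  motion:
    - [0.586,-0.417,0.008,0,0,-0.598]
    - [0.586,-0.417,0.008,0,0,-0.598]
    - [0.586,-0.417,0.008,0,0,-0.598]
    - [0.586,-0.417,0.008,0,0,-0.598]
    - [0.586,-0.417,0.008,0,0,-0.598]
  jaw: -1
  grip_force: 30

```text
time: 2.5
position: [0.309, -0.3998, 0.2032]
eef_rot: [0.902, 0.432, -0.0, 0.0]
wrist_force: [0.2, -0.7, -0.8]
gripper_width: 0.0854
finger_force: 0.0
```

Request:
drive_tool:
  motion:
    - [0.711,-0.106,0.008,0,0,-0.598]
    - [0.711,-0.106,0.008,0,0,-0.598]
    - [0.711,-0.106,0.008,0,0,-0.598]
    - [0.711,-0.106,0.008,0,0,-0.598]
    - [0.711,-0.106,0.008,0,0,-0.598]

```text
time: 3.0
position: [0.3816, -0.2771, 0.2014]
eef_rot: [0.777, 0.629, -0.0, 0.001]
wrist_force: [-0.2, -0.4, 0.0]
gripper_width: 0.0854
finger_force: 0.0
```

Request:
drive_tool:
  motion:
    - [0.682,0.227,0.008,0,0,-0.598]
    - [0.682,0.227,0.008,0,0,-0.598]
    - [0.682,0.227,0.008,0,0,-0.598]
    - [0.682,0.227,0.008,0,0,-0.598]
    - [0.682,0.227,0.008,0,0,-0.598]

```text
time: 3.5
position: [0.4543, -0.1536, 0.1996]
eef_rot: [0.61, 0.792, -0.001, 0.0]
wrist_force: [0.2, -1.0, -0.6]
gripper_width: 0.0855
finger_force: 0.0
```

Run:
```python
from h import *
plan((.454,-.152,.045,105))
cans(.004,[(.45,-.154),(.443,.022)])
f=grab('side','s1.png')
cv2.imwrite('pics/s1c.png',cv2.resize(f['frame'][150:270,180:340],(800,600),interpolation=cv2.INTER_CUBIC))
```

```text
now [ 0.454 -0.154  0.2  ] 104.8 tilt [-0.    -0.001]
(np.float64(0.454), np.float64(-0.152), np.float64(0.045), np.float64(105.0)) -> [0.008, 0.001, 0.773, 0, 0, np.float64(-0.004)] rows>= 4
(0.45, -0.154)
    top None
    side [0.456, -0.158, 0.002] (37, 2, 11, [0.455, -0.149], [0.469, -0.149])
(0.443, 0.022)
    top [0.442, 0.023, -0.0] (105, 91, 24, [0.438, 0.024], [0.438, 0.038])
    side [0.445, 0.02, 0.003] (88, 162, 16, [0.459, 0.034], [0.446, 0.038])
```

View pics/s1c.png

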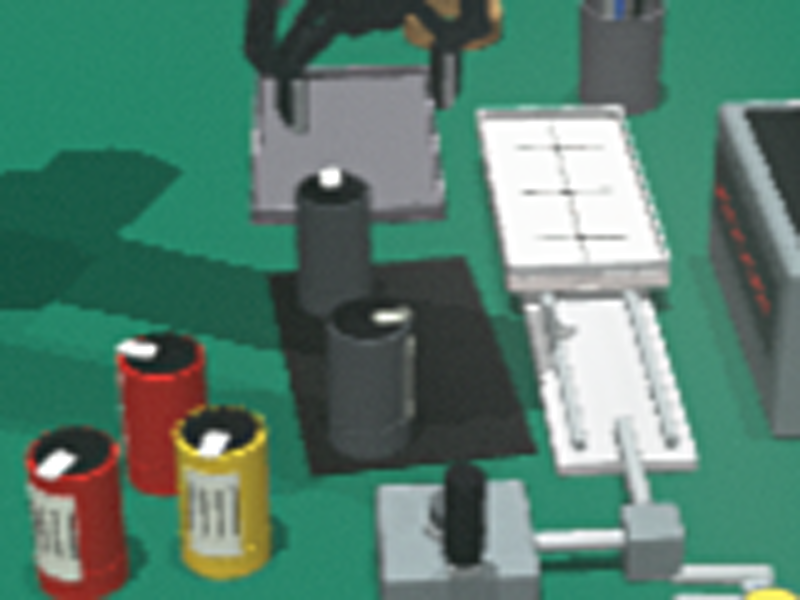

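The crop confirms two plain dark canisters on the mat: A at crop px (370,380) and B at (335,240). The reds and yellow are off to the left, and the gripper is straddling A from above. Descending now.

Request:
drive_tool:
  motion:
    - [0,0,0.2,0,0,0]
    - [0,0,0.4,0,0,0]
    - [0,0,0.6,0,0,0]
    - [0,0,0.773,0,0,0]
    - [0,0,0.773,0,0,0]

```text
time: 4.25
position: [0.4494, -0.1511, 0.0411]
eef_rot: [0.61, 0.792, -0.001, -0.004]
wrist_force: [-0.7, 1.3, -0.2]
gripper_width: 0.0857
finger_force: 0.0
```

Request:
drive_tool:
  motion:
    - [0,0,0,0,0,0]
    - [0,0,0,0,0,0]
    - [0,0,0,0,0,0]
    - [0,0,0,0,0,0]
    - [0,0,0,0,0,0]
    - [0,0,0,0,0,0]
    - [0,0,0,0,0,0]
    - [0,0,0,0,0,0]
  jaw: 1
  grip_force: 30

```text
time: 5.05
position: [0.4555, -0.1535, 0.0475]
eef_rot: [0.609, 0.793, -0.0, 0.002]
wrist_force: [-2.6, -1.2, 7.3]
gripper_width: 0.0532
finger_force: 30.9
```

Request:
drive_tool:
  motion:
    - [0,0,-0.1,0,0,0]
    - [0,0,-0.3,0,0,0]
    - [0,0,-0.5,0,0,0]
    - [0,0,-0.72,0,0,0]
    - [0,0,-0.72,0,0,0]
    - [0,0,-0.72,0,0,0]

```text
time: 5.65
position: [0.4552, -0.1527, 0.1906]
eef_rot: [0.609, 0.793, 0.0, 0.002]
wrist_force: [-0.6, 0.6, -3.5]
gripper_width: 0.0529
finger_force: 33.5
```

Request:
drive_tool:
  motion:
    - [0.09,0.13,0,0,0,0.04]
    - [0.188,0.262,0,0,0,0.083]
    - [0.282,0.394,0,0,0,0.125]
    - [0.377,0.525,0,0,0,0.167]
    - [0.377,0.525,0,0,0,0.167]

```text
time: 6.15
position: [0.5366, -0.049, 0.1866]
eef_rot: [0.658, 0.753, 0.0, -0.002]
wrist_force: [-0.4, -1.2, -3.5]
gripper_width: 0.053
finger_force: 33.9
```

Request:
drive_tool:
  motion:
    - [0.11,0.118,0,0,0,0.04]
    - [0.22,0.236,0,0,0,0.083]
    - [0.332,0.354,0,0,0,0.125]
    - [0.442,0.472,0,0,0,0.167]
    - [0.442,0.472,0,0,0,0.167]
    - [0.442,0.472,0,0,0,0.167]

```text
time: 6.75
position: [0.6169, 0.0476, 0.1869]
eef_rot: [0.707, 0.707, -0.002, -0.001]
wrist_force: [-1.0, 0.3, -2.8]
gripper_width: 0.0527
finger_force: 33.7
```

Run:
```python
from h import *
plan((.618,.048,.079,90))
for c in ['top','side']:
    f=grab(c)
    for n in ['deck','can1','can1_label']:
        for d in r.spot_point(c,n): print(c,n,round(d['confidence'],2),np.round(w(f,d['point']),3))
    cv2.imwrite('pics/p1%s.png'%c,f['frame'])
```

```text
now [0.617 0.048 0.187] 90.0 tilt [-0.004 -0.001]
(np.float64(0.618), np.float64(0.048), np.float64(0.079), np.float64(90.0)) -> [0.002, 0.006, 0.539, 0, 0, np.float64(-0.0)] rows>= 3
top deck 0.72 [0.621 0.104 0.023]
top deck 0.66 [0.623 0.11  0.039]
top can1 0.83 [ 0.26  -0.27   0.003]
top can1 0.8 [ 0.355 -0.258  0.005]
top can1 0.75 [ 0.317 -0.174  0.   ]
top can1 0.44 [0.439 0.024 0.002]
top can1 0.28 [0.621 0.103 0.024]
top can1_label 0.71 [ 0.343 -0.283  0.047]
top can1_label 0.67 [ 0.292 -0.162  0.049]
side deck 0.72 [0.624 0.105 0.037]
side deck 0.62 [0.646 0.047 0.194]
side can1 0.77 [ 0.323 -0.174  0.002]
side can1 0.7 [ 0.359 -0.255  0.001]
side can1 0.67 [0.444 0.018 0.003]
side can1 0.6 [ 0.271 -0.269  0.003]
side can1 0.56 [0.618 0.049 0.141]
side can1_label 0.93 [ 0.297 -0.164  0.045]
side can1_label 0.84 [ 0.26  -0.293  0.05 ]
side can1_label 0.83 [ 0.349 -0.288  0.046]
side can1_label 0.71 [0.645 0.046 0.193]
```

Request:
drive_tool:
  motion:
    - [0,0,0.12,0,0,0]
    - [0,0,0.24,0,0,0]
    - [0,0,0.36,0,0,0]
    - [0,0,0.45,0,0,0]
    - [0,0,0.51,0,0,0]
    - [0.005,0.005,0.53,0,0,0]
    - [0.005,0.005,0.53,0,0,0]
    - [0.005,0.005,0.53,0,0,0]

```text
time: 7.95
position: [0.6201, 0.0486, 0.0842]
eef_rot: [0.708, 0.707, 0.001, 0.001]
wrist_force: [0.1, 0.5, -2.6]
gripper_width: 0.0527
finger_force: 33.6
```

```bash
python3 -c "
from h import *
s=r.read_state(); print(s['position'],s['wrist_force'],s['finger_force'])"
```

```text
[0.62013407 0.04859457 0.08423879] [ 0.09728948  0.47057431 -2.55969878] 33.61458957195282
```

Request:
drive_tool:
  motion:
    - [0,0,0.012,0,0,0]
    - [0,0,0.024,0,0,0]
    - [0,0,0.026,0,0,0]
    - [0,0,0.026,0,0,0]

```text
time: 8.35
position: [0.6199, 0.0486, 0.0787]
eef_rot: [0.708, 0.707, 0.001, 0.001]
wrist_force: [0.2, -0.7, 1.0]
gripper_width: 0.0524
finger_force: 33.9
```

Contact is close to zero load, so I'll release and rise.

Request:
drive_tool:
  motion:
    - [0,0,0,0,0,0]
    - [0,0,0,0,0,0]
    - [0,0,0,0,0,0]
    - [0,0,0,0,0,0]
    - [0,0,0,0,0,0]
    - [0,0,0,0,0,0]
  jaw: -1

```text
time: 8.95
position: [0.6192, 0.0486, 0.0779]
eef_rot: [0.708, 0.707, -0.0, 0.0]
wrist_force: [0.5, -0.3, 0.1]
gripper_width: 0.0853
finger_force: 0.0
```

Request:
drive_tool:
  motion:
    - [0,0,-0.1,0,0,0]
    - [0,0,-0.3,0,0,0]
    - [0,0,-0.5,0,0,0]
    - [0,0,-0.6,0,0,0]
    - [0,0,-0.6,0,0,0]
    - [0,0,-0.6,0,0,0]

```text
time: 9.55
position: [0.6193, 0.0486, 0.1977]
eef_rot: [0.708, 0.707, 0.0, 0.0]
wrist_force: [0.0, -0.4, 0.4]
gripper_width: 0.0854
finger_force: 0.0
```

Run:
```python
from h import *
plan((.441,.022,.20,183),(.441,.022,.047,183),(.441,.022,.19,183),(.622,.168,.19,90),(.622,.168,.081,90))
cans(.004,[(.443,.022)])
cans(.035,[(.619,.048)])
```

```text
now [0.619 0.049 0.198] 89.9 tilt [ 0.001 -0.   ]
(np.float64(0.441), np.float64(0.022), np.float64(0.2), np.float64(183.0)) -> [-0.045, -0.297, -0.004, 0, 0, np.float64(-0.689)] rows>= 4
(np.float64(0.441), np.float64(0.022), np.float64(0.2), np.float64(183.0)) -> [0.115, -0.278, -0.004, 0, 0, np.float64(-0.689)] rows>= 4
(np.float64(0.441), np.float64(0.022), np.float64(0.2), np.float64(183.0)) -> [0.242, -0.179, -0.004, 0, 0, np.float64(-0.689)] rows>= 4
(np.float64(0.441), np.float64(0.022), np.float64(0.047), np.float64(183.0)) -> [-0.0, 0.0, 0.765, 0, 0, np.float64(-0.0)] rows>= 4
(np.float64(0.441), np.float64(0.022), np.float64(0.19), np.float64(183.0)) -> [-0.0, 0.0, -0.715, 0, 0, np.float64(-0.0)] rows>= 3
(np.float64(0.622), np.float64(0.168), np.float64(0.19), np.float64(90.0)) -> [-0.314, 0.227, -0.0, 0, 0, np.float64(0.689)] rows>= 4
(np.float64(0.622), np.float64(0.168), np.float64(0.19), np.float64(90.0)) -> [-0.152, 0.356, -0.0, 0, 0, np.float64(0.689)] rows>= 4
(np.float64(0.622), np.float64(0.168), np.float64(0.19), np.float64(90.0)) -> [0.053, 0.384, -0.0, 0, 0, np.float64(0.689)] rows>= 4
(np.float64(0.622), np.float64(0.168), np.float64(0.081), np.float64(90.0)) -> [0.0, 0.0, 0.545, 0, 0, np.float64(-0.0)] rows>= 3
(0.443, 0.022)
    top [0.438, 0.026, 0.003] None
    side [0.447, 0.017, 0.004] (104, 88, 12, [0.441, 0.023], [0.442, 0.037])
(0.619, 0.048)
    top None
    side [0.62, 0.051, 0.032] (-5, -1, 14, [0.622, 0.05], [0.635, 0.05])
```

Can A stands at (0.62,0.05) with its label at about −2°. On to B.

Request:
drive_tool:
  motion:
    - [-0.045,-0.297,-0.004,0,0,-0.689]
    - [-0.045,-0.297,-0.004,0,0,-0.689]
    - [-0.045,-0.297,-0.004,0,0,-0.689]
    - [-0.045,-0.297,-0.004,0,0,-0.689]
    - [-0.045,-0.297,-0.004,0,0,-0.689]

```text
time: 10.45
position: [0.5595, 0.0397, 0.1986]
eef_rot: [0.493, 0.87, -0.0, -0.0]
wrist_force: [0.6, 0.5, -0.0]
gripper_width: 0.0858
finger_force: 0.0
```

Request:
drive_tool:
  motion:
    - [0.115,-0.278,-0.004,0,0,-0.689]
    - [0.115,-0.278,-0.004,0,0,-0.689]
    - [0.115,-0.278,-0.004,0,0,-0.689]
    - [0.115,-0.278,-0.004,0,0,-0.689]
    - [0.115,-0.278,-0.004,0,0,-0.689]

```text
time: 10.95
position: [0.5002, 0.0309, 0.1995]
eef_rot: [0.243, 0.97, -0.0, 0.0]
wrist_force: [0.5, 0.0, 0.0]
gripper_width: 0.0853
finger_force: 0.0
```

Request:
drive_tool:
  motion:
    - [0.242,-0.179,-0.004,0,0,-0.689]
    - [0.242,-0.179,-0.004,0,0,-0.689]
    - [0.242,-0.179,-0.004,0,0,-0.689]
    - [0.242,-0.179,-0.004,0,0,-0.689]
    - [0.242,-0.179,-0.004,0,0,-0.689]
    - [0.242,-0.179,-0.004,0,0,-0.689]

```text
time: 11.55
position: [0.4409, 0.022, 0.2003]
eef_rot: [-0.024, 1.0, -0.0, 0.0]
wrist_force: [0.1, -1.8, 0.3]
gripper_width: 0.0853
finger_force: 0.0
```

Run:
```python
from h import *
plan((.441,.022,.047,183))
cans(.004,[(.443,.022)])
cans(.035,[(.619,.048)])
```

```text
now [0.441 0.022 0.2  ] -177.3 tilt [ 0. -0.]
(np.float64(0.441), np.float64(0.022), np.float64(0.047), np.float64(183.0)) -> [-0.0, -0.0, 0.085, 0, 0, np.float64(-0.89)] rows>= 5
(np.float64(0.441), np.float64(0.022), np.float64(0.047), np.float64(183.0)) -> [-0.0, -0.0, 0.085, 0, 0, np.float64(-0.89)] rows>= 5
(np.float64(0.441), np.float64(0.022), np.float64(0.047), np.float64(183.0)) -> [0.0, -0.0, 0.085, 0, 0, np.float64(-0.89)] rows>= 5
(np.float64(0.441), np.float64(0.022), np.float64(0.047), np.float64(183.0)) -> [0.0, -0.0, 0.085, 0, 0, np.float64(-0.89)] rows>= 5
(np.float64(0.441), np.float64(0.022), np.float64(0.047), np.float64(183.0)) -> [0.0, -0.0, 0.085, 0, 0, np.float64(-0.89)] rows>= 5
(np.float64(0.441), np.float64(0.022), np.float64(0.047), np.float64(183.0)) -> [0.0, 0.0, 0.085, 0, 0, np.float64(-0.89)] rows>= 5
(np.float64(0.441), np.float64(0.022), np.float64(0.047), np.float64(183.0)) -> [0.0, 0.0, 0.085, 0, 0, np.float64(-0.89)] rows>= 5
(np.float64(0.441), np.float64(0.022), np.float64(0.047), np.float64(183.0)) -> [-0.0, 0.0, 0.085, 0, 0, np.float64(-0.89)] rows>= 5
(np.float64(0.441), np.float64(0.022), np.float64(0.047), np.float64(183.0)) -> [-0.0, 0.0, 0.085, 0, 0, np.float64(-0.89)] rows>= 5
(0.443, 0.022)
    top None
    side [0.447, 0.019, 0.002] (108, 98, 11, [0.443, 0.023], [0.441, 0.036])
(0.619, 0.048)
    top None
    side [0.622, 0.049, 0.033] (3, -6, 26, [0.626, 0.051], [0.64, 0.05])
```

Unwrapped, the plan is straight down by 0.153 m.

Request:
drive_tool:
  motion:
    - [0,0,0.2,0,0,0]
    - [0,0,0.4,0,0,0]
    - [0,0,0.6,0,0,0]
    - [0,0,0.765,0,0,0]
    - [0,0,0.765,0,0,0]
    - [0,0,0.765,0,0,0]

```text
time: 12.55
position: [0.4403, 0.0221, 0.0476]
eef_rot: [-0.026, 1.0, 0.0, -0.001]
wrist_force: [0.6, 0.8, -0.2]
gripper_width: 0.0856
finger_force: 0.0
```

Request:
drive_tool:
  motion:
    - [0,0,0,0,0,0]
    - [0,0,0,0,0,0]
    - [0,0,0,0,0,0]
    - [0,0,0,0,0,0]
    - [0,0,0,0,0,0]
    - [0,0,0,0,0,0]
    - [0,0,0,0,0,0]
    - [0,0,0,0,0,0]
  jaw: 1
  grip_force: 30

```text
time: 13.35
position: [0.443, 0.0216, 0.0494]
eef_rot: [-0.026, 1.0, -0.0, 0.002]
wrist_force: [-0.2, -1.6, 6.2]
gripper_width: 0.0527
finger_force: 30.5
```

Request:
drive_tool:
  motion:
    - [0,0,-0.1,0,0,0]
    - [0,0,-0.3,0,0,0]
    - [0,0,-0.5,0,0,0]
    - [0,0,-0.715,0,0,0]
    - [0,0,-0.715,0,0,0]
    - [0,0,-0.715,0,0,0]

```text
time: 13.95
position: [0.4418, 0.0219, 0.1916]
eef_rot: [-0.026, 1.0, -0.0, 0.002]
wrist_force: [-0.3, 0.8, -2.5]
gripper_width: 0.0528
finger_force: 33.2
```

Request:
drive_tool:
  motion:
    - [-0.05,0.04,0,0,0,0.12]
    - [-0.11,0.08,0,0,0,0.24]
    - [-0.16,0.115,0,0,0,0.36]
    - [-0.22,0.16,0,0,0,0.48]
    - [-0.27,0.195,0,0,0,0.59]
    - [-0.314,0.227,0,0,0,0.689]
    - [-0.314,0.227,0,0,0,0.689]

```text
time: 14.65
position: [0.5004, 0.0712, 0.1881]
eef_rot: [0.242, 0.97, -0.0, -0.002]
wrist_force: [0.1, 0.6, -2.1]
gripper_width: 0.0526
finger_force: 33.1
```

Request:
drive_tool:
  motion:
    - [-0.026,0.06,0,0,0,0.12]
    - [-0.052,0.12,0,0,0,0.24]
    - [-0.078,0.185,0,0,0,0.36]
    - [-0.105,0.248,0,0,0,0.48]
    - [-0.13,0.305,0,0,0,0.59]
    - [-0.152,0.356,0,0,0,0.689]
    - [-0.152,0.356,0,0,0,0.689]

```text
time: 15.35
position: [0.5609, 0.1193, 0.1887]
eef_rot: [0.492, 0.871, -0.001, -0.001]
wrist_force: [-0.2, -0.4, -1.4]
gripper_width: 0.053
finger_force: 33.1
```

Request:
drive_tool:
  motion:
    - [0.01,0.065,0,0,0,0.12]
    - [0.018,0.13,0,0,0,0.24]
    - [0.027,0.195,0,0,0,0.36]
    - [0.036,0.26,0,0,0,0.48]
    - [0.045,0.325,0,0,0,0.59]
    - [0.053,0.384,0,0,0,0.689]
    - [0.053,0.384,0,0,0,0.689]
    - [0.053,0.384,0,0,0,0.689]

```text
time: 16.15
position: [0.6207, 0.167, 0.1895]
eef_rot: [0.707, 0.708, -0.001, -0.0]
wrist_force: [0.7, -0.4, -1.7]
gripper_width: 0.0526
finger_force: 33.2
```

Run:
```python
from h import *
plan((.622,.168,.083,90))
f=grab('side')
for n in ['can1','can1_label']:
    for d in r.spot_point('side',n):
        P=w(f,d['point'])
        if P[0]>.5: print(n,round(d['confidence'],2),np.round(P,3))
```

```text
now [0.621 0.167 0.189] 90.1 tilt [-0.002 -0.001]
(np.float64(0.622), np.float64(0.168), np.float64(0.083), np.float64(90.0)) -> [0.005, 0.007, 0.532, 0, 0, np.float64(0.002)] rows>= 3
can1 0.84 [0.618 0.048 0.034]
can1 0.75 [0.62  0.166 0.142]
can1_label 0.6 [0.649 0.051 0.082]
```

Request:
drive_tool:
  motion:
    - [0,0,0.12,0,0,0]
    - [0,0,0.24,0,0,0]
    - [0,0,0.36,0,0,0]
    - [0,0,0.45,0,0,0]
    - [0,0,0.51,0,0,0]
    - [0,0,0.53,0,0,0]
    - [0,0,0.53,0,0,0]
    - [0,0,0.53,0,0,0]

```text
time: 17.1
position: [0.6226, 0.1677, 0.0855]
eef_rot: [0.708, 0.707, 0.001, 0.001]
wrist_force: [-0.3, -0.2, -2.7]
gripper_width: 0.0522
finger_force: 33.1
```

Request:
drive_tool:
  motion:
    - [0,0,0.012,0,0,0]
    - [0,0,0.024,0,0,0]
    - [0,0,0.026,0,0,0]
    - [0,0,0.026,0,0,0]

```text
time: 17.5
position: [0.6227, 0.1679, 0.0804]
eef_rot: [0.708, 0.707, 0.001, 0.001]
wrist_force: [-0.6, -0.2, 5.4]
gripper_width: 0.0529
finger_force: 33.7
```

Request:
drive_tool:
  motion:
    - [0,0,0,0,0,0]
    - [0,0,0,0,0,0]
    - [0,0,0,0,0,0]
    - [0,0,0,0,0,0]
    - [0,0,0,0,0,0]
    - [0,0,0,0,0,0]
  jaw: -1

```text
time: 18.1
position: [0.6218, 0.1676, 0.0789]
eef_rot: [0.708, 0.707, -0.0, -0.0]
wrist_force: [0.3, -0.2, 0.4]
gripper_width: 0.0854
finger_force: 0.0
```

Request:
drive_tool:
  motion:
    - [0,0,-0.1,0,0,0]
    - [0,0,-0.3,0,0,0]
    - [0,0,-0.5,0,0,0]
    - [0,0,-0.6,0,0,0]
    - [0,0,-0.6,0,0,0]
    - [0,0,-0.6,0,0,0]

```text
time: 18.7
position: [0.622, 0.1677, 0.1988]
eef_rot: [0.708, 0.707, 0.0, 0.0]
wrist_force: [-0.1, -0.8, -0.6]
gripper_width: 0.0852
finger_force: 0.0
```

Run:
```python
from h import *
plan((.5,0,.22,90),(.485,-.32,.24,90))
cans(.035,[(.619,.048),(.622,.168)])
for c in ['top','side']:
    f=grab(c,c+'2.png')
    for n in ['crank_axis','crank_grip']:
        for d in r.spot_point(c,n)[:2]: print(c,n,round(d['confidence'],2),np.round(w(f,d['point']),3))
```

```text
now [0.622 0.168 0.199] 89.9 tilt [ 0.001 -0.   ]
(np.float64(0.5), np.float64(0.0), np.float64(0.22), np.float64(90.0)) -> [-0.42, -0.305, -0.053, 0, 0, np.float64(-0.001)] rows>= 3
(np.float64(0.5), np.float64(0.0), np.float64(0.22), np.float64(90.0)) -> [-0.419, -0.305, -0.053, 0, 0, np.float64(-0.001)] rows>= 3
(np.float64(0.485), np.float64(-0.32), np.float64(0.24), np.float64(90.0)) -> [-0.8, -0.037, -0.05, 0, 0, np.float64(-0.0)] rows>= 4
(np.float64(0.485), np.float64(-0.32), np.float64(0.24), np.float64(90.0)) -> [-0.8, -0.037, -0.05, 0, 0, np.float64(-0.0)] rows>= 4
(0.619, 0.048)
    top [0.614, 0.055, 0.034] (5, -80, 73, [0.627, 0.07], [0.629, 0.057])
    side [0.62, 0.05, 0.031] (4, -45, 16, [0.629, 0.061], [0.638, 0.051])
(0.622, 0.168)
    top None
    side [0.626, 0.17, 0.034] None
top crank_axis 0.62 [ 0.489 -0.304  0.072]
top crank_grip 0.67 [ 0.487 -0.358  0.096]
side crank_grip 0.56 [ 0.488 -0.36   0.099]
```

Request:
drive_tool:
  motion:
    - [-0.42,-0.305,-0.053,0,0,0]
    - [-0.42,-0.305,-0.053,0,0,0]
    - [-0.42,-0.305,-0.053,0,0,0]
    - [-0.42,-0.305,-0.053,0,0,0]
    - [-0.84,-0.61,-0.1,0,0,0]
    - [-0.84,-0.61,-0.1,0,0,0]
    - [-0.84,-0.61,-0.1,0,0,0]
    - [-0.84,-0.61,-0.1,0,0,0]

```text
time: 20.0
position: [0.5005, -0.0002, 0.2196]
eef_rot: [0.708, 0.706, 0.001, 0.001]
wrist_force: [0.3, 0.0, 0.2]
gripper_width: 0.0853
finger_force: 0.0
```

Request:
drive_tool:
  motion:
    - [-0.8,-0.037,-0.05,0,0,0]
    - [-0.8,-0.037,-0.05,0,0,0]
    - [-0.8,-0.037,-0.05,0,0,0]
    - [-0.8,-0.037,-0.05,0,0,0]
    - [-0.8,-0.037,-0.05,0,0,0]

```text
time: 20.5
position: [0.4937, -0.161, 0.2289]
eef_rot: [0.708, 0.706, 0.0, 0.0]
wrist_force: [-0.3, 0.6, 0.2]
gripper_width: 0.0853
finger_force: 0.0
```

Run:
```python
from h import *
plan((.488,-.358,.22,90),(.488,-.358,.089,90))
cans(.035,[(.619,.048),(.622,.168)])
for c in ['top','side']:
    f=grab(c,c+'3.png')
    for n in ['crank_axis','crank_grip']:
        for d in r.spot_point(c,n)[:2]: print(c,n,round(d['confidence'],2),np.round(w(f,d['point']),3))
    if c=='top': b=f['frame'][120:200,170:290]
    else: a=f['frame'][140:260,220:340]
cv2.imwrite('pics/m3.png',np.hstack([cv2.resize(b,(400,267),interpolation=3),cv2.resize(a,(267,267),interpolation=3)]))
```

```text
now [ 0.494 -0.161  0.229] 89.8 tilt [0.001 0.   ]
(np.float64(0.488), np.float64(-0.358), np.float64(0.22), np.float64(90.0)) -> [-0.493, -0.013, 0.022, 0, 0, np.float64(-0.002)] rows>= 2
(np.float64(0.488), np.float64(-0.358), np.float64(0.22), np.float64(90.0)) -> [-0.493, -0.014, 0.022, 0, 0, np.float64(-0.002)] rows>= 2
(np.float64(0.488), np.float64(-0.358), np.float64(0.089), np.float64(90.0)) -> [0.0, 0.0, 0.655, 0, 0, np.float64(-0.0)] rows>= 3
(0.619, 0.048)
    top [0.613, 0.055, 0.031] (2, -83, 68, [0.627, 0.069], [0.628, 0.056])
    side [0.619, 0.048, 0.032] (3, -69, 21, [0.635, 0.062], [0.64, 0.049])
(0.622, 0.168)
    top None
    side [0.626, 0.17, 0.036] (9, -2, 12, [0.626, 0.172], [0.639, 0.172])
top crank_axis 0.65 [ 0.492 -0.304  0.07 ]
top crank_grip 0.76 [ 0.487 -0.36   0.097]
side crank_axis 0.78 [ 0.491 -0.312  0.066]
side crank_axis 0.52 [ 0.49  -0.36   0.097]
side crank_grip 0.47 [ 0.489 -0.357  0.097]
```

View pics/m3.png

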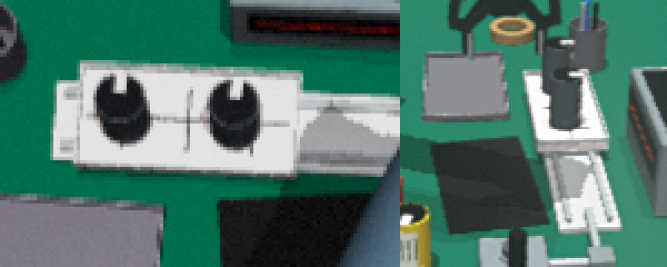

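Both cans stand on the centre line, with strips at crop (118,85) and (237,90) pointing to the scanner. Now to the crank.

Request:
drive_tool:
  motion:
    - [-0.493,-0.014,0.02,0,0,0]
    - [-0.493,-0.014,0.02,0,0,0]
    - [-0.986,-0.027,0.04,0,0,0]
    - [-0.986,-0.027,0.04,0,0,0]
    - [-0.986,-0.027,0.04,0,0,0]
    - [-0.986,-0.027,0.04,0,0,0]

```text
time: 21.6
position: [0.4859, -0.358, 0.2205]
eef_rot: [0.708, 0.706, 0.0, -0.001]
wrist_force: [-0.3, 0.9, 0.0]
gripper_width: 0.0851
finger_force: 0.0
```

Request:
drive_tool:
  motion:
    - [0,0,0.2,0,0,0]
    - [0,0,0.4,0,0,0]
    - [0,0,0.6,0,0,0]
    - [0,0,0.655,0,0,0]
    - [0,0,0.655,0,0,0]

```text
time: 22.1
position: [0.4852, -0.3548, 0.0888]
eef_rot: [0.707, 0.707, -0.0, -0.002]
wrist_force: [0.1, -0.4, -0.5]
gripper_width: 0.0852
finger_force: 0.0
```

Request:
drive_tool:
  motion:
    - [0,0,0,0,0,0]
    - [0,0,0,0,0,0]
    - [0,0,0,0,0,0]
    - [0,0,0,0,0,0]
    - [0,0,0,0,0,0]
    - [0,0,0,0,0,0]
    - [0,0,0,0,0,0]
    - [0,0,0,0,0,0]
  jaw: 1
  grip_force: 45

```text
time: 22.9
position: [0.4874, -0.3581, 0.0916]
eef_rot: [0.708, 0.707, 0.0, 0.002]
wrist_force: [-0.0, 0.9, 5.8]
gripper_width: 0.0212
finger_force: 43.8
```

Request:
drive_tool:
  motion:
    - [0.019,-0.096,0,0,0,0]
    - [0.073,-0.177,0,0,0,0]
    - [0.154,-0.231,0,0,0,0]
    - [0.25,-0.25,0,0,0,0]
    - [0.346,-0.231,0,0,0,0]
    - [0.427,-0.177,0,0,0,0]
    - [0.481,-0.096,0,0,0,0]
    - [0.5,0,0,0,0,0]

```text
time: 23.7
position: [0.4851, -0.2576, 0.0914]
eef_rot: [0.708, 0.706, -0.002, 0.0]
wrist_force: [-6.6, -2.7, 8.5]
gripper_width: 0.0213
finger_force: 45.8
```

Run:
```python
from h import *
s=r.read_state(); print(s['position'],s['wrist_force'])
cans(.035,[(.616,.01),(.619,.128)])
f=grab('side')
for n in ['crank_axis','crank_grip','deck']:
    for d in r.spot_point('side',n)[:2]: print(n,round(d['confidence'],2),np.round(w(f,d['point']),3))
```

```text
[ 0.48510511 -0.25762873  0.09136105] [-6.64534638 -2.73643217  8.53321607]
(0.616, 0.01)
    top [0.609, 0.017, 0.036] (3, 93, 54, [0.625, 0.005], [0.624, 0.018])
    side [0.619, 0.01, 0.032] (-2, -62, 28, [0.631, 0.021], [0.638, 0.009])
(0.619, 0.128)
    top [0.619, 0.14, 0.034] (34, 124, 89, [0.639, 0.137], [0.631, 0.148])
    side [0.624, 0.129, 0.033] (7, 26, 14, [0.627, 0.125], [0.639, 0.13])
crank_axis 0.77 [ 0.491 -0.311  0.069]
crank_axis 0.17 [0.464 0.259 0.001]
crank_grip 0.71 [ 0.492 -0.262  0.098]
deck 0.74 [0.621 0.065 0.035]
```

Moved 40 mm, with the cans riding along. I'll continue the other 1.5 turns.

Request:
drive_tool:
  motion:
    - [-0.019,0.096,0,0,0,0]
    - [-0.073,0.177,0,0,0,0]
    - [-0.154,0.231,0,0,0,0]
    - [-0.25,0.25,0,0,0,0]
    - [-0.346,0.231,0,0,0,0]
    - [-0.427,0.177,0,0,0,0]
    - [-0.481,0.096,0,0,0,0]
    - [-0.5,0,0,0,0,0]

```text
time: 24.9
position: [0.4897, -0.3584, 0.0916]
eef_rot: [0.707, 0.707, 0.003, 0.003]
wrist_force: [6.4, 5.2, 2.3]
gripper_width: 0.021
finger_force: 45.1
```

Request:
drive_tool:
  motion:
    - [0.019,-0.096,0,0,0,0]
    - [0.073,-0.177,0,0,0,0]
    - [0.154,-0.231,0,0,0,0]
    - [0.25,-0.25,0,0,0,0]
    - [0.346,-0.231,0,0,0,0]
    - [0.427,-0.177,0,0,0,0]
    - [0.481,-0.096,0,0,0,0]
    - [0.5,0,0,0,0,0]

```text
time: 25.7
position: [0.4851, -0.2576, 0.0914]
eef_rot: [0.708, 0.706, -0.002, 0.0]
wrist_force: [-5.7, -3.2, 9.2]
gripper_width: 0.0213
finger_force: 46.1
```

Request:
drive_tool:
  motion:
    - [-0.019,0.096,0,0,0,0]
    - [-0.073,0.177,0,0,0,0]
    - [-0.154,0.231,0,0,0,0]
    - [-0.25,0.25,0,0,0,0]
    - [-0.346,0.231,0,0,0,0]
    - [-0.427,0.177,0,0,0,0]
    - [-0.481,0.096,0,0,0,0]
    - [-0.5,0,0,0,0,0]

```text
time: 26.5
position: [0.4896, -0.3584, 0.0916]
eef_rot: [0.707, 0.707, 0.003, 0.003]
wrist_force: [6.5, 4.3, 3.0]
gripper_width: 0.0212
finger_force: 45.3
```

Request:
drive_tool:
  motion:
    - [0,-0.015,0,0,0,0]
    - [0,-0.015,0,0,0,0]
    - [0,-0.015,0,0,0,0]
    - [0,0,0,0,0,0]
    - [0,0,0,0,0,0]

```text
time: 27.0
position: [0.4876, -0.3581, 0.0915]
eef_rot: [0.707, 0.707, -0.0, 0.001]
wrist_force: [1.2, 0.7, 6.6]
gripper_width: 0.0213
finger_force: 45.7
```

Run:
```python
from h import *
s=r.read_state(); print(s['position'],s['wrist_force'])
cans(.035,[(.613,-.111),(.616,.008)])
f=grab('side','s4.png'); g=grab('top','t4.png')
for n in ['crank_axis','crank_grip','deck']:
    for d in r.spot_point('side',n)[:2]: print(n,round(d['confidence'],2),np.round(w(f,d['point']),3))
cv2.imwrite('pics/m4.png',np.hstack([cv2.resize(g['frame'][120:200,190:310],(400,267),interpolation=3),cv2.resize(f['frame'][140:260,220:340],(267,267),interpolation=3)]))
```

```text
[ 0.4875541  -0.35811135  0.0915186 ] [1.18338191 0.71803199 6.59051701]
(0.613, -0.111)
    top [0.608, -0.106, 0.032] (-18, -106, 69, [0.625, -0.097], [0.621, -0.11])
    side [0.614, -0.112, 0.033] (5, -71, 28, [0.63, -0.098], [0.634, -0.111])
(0.616, 0.008)
    top [0.613, 0.016, 0.031] (19, 106, 69, [0.631, 0.008], [0.628, 0.02])
    side None
crank_axis 0.5 [ 0.489 -0.314  0.069]
crank_grip 0.72 [ 0.492 -0.36   0.098]
deck 0.74 [ 0.616 -0.054  0.032]
```

View pics/m4.png

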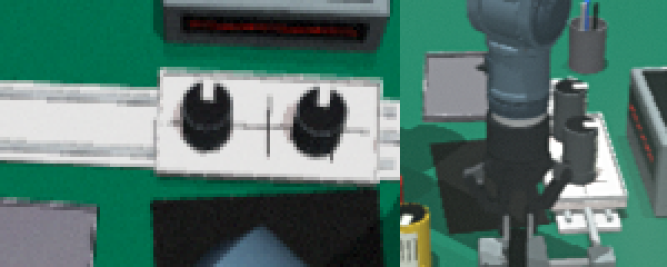

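Crank is at its second-turn stop. Carriage is before the window, with strips at crop (208,93) and (322,97) facing it. Release and fetch can B.

Request:
drive_tool:
  motion:
    - [0,0,0,0,0,0]
    - [0,0,0,0,0,0]
    - [0,0,0,0,0,0]
    - [0,0,0,0,0,0]
    - [0,0,0,0,0,0]
    - [0,0,0,0,0,0]
  jaw: -1

```text
time: 28.05
position: [0.4862, -0.3573, 0.09]
eef_rot: [0.708, 0.707, -0.0, -0.0]
wrist_force: [-0.0, 0.8, 0.2]
gripper_width: 0.0857
finger_force: 0.0
```

Request:
drive_tool:
  motion:
    - [0,0,-0.2,0,0,0]
    - [0,0,-0.4,0,0,0]
    - [0,0,-0.6,0,0,0]
    - [0,0,-0.65,0,0,0]
    - [0,0,-0.65,0,0,0]

```text
time: 28.55
position: [0.4875, -0.3585, 0.2224]
eef_rot: [0.708, 0.707, 0.0, 0.002]
wrist_force: [0.4, -0.4, -0.0]
gripper_width: 0.0855
finger_force: 0.0
```

Run:
```python
from h import *
plan((.5,-.15,.23,90),(.617,.009,.21,90),(.617,.009,.079,90))
cans(.035,[(.613,-.111),(.616,.008)])
for c in ['top','side']:
    f=grab(c)
    for n in ['deck','tray','crank_grip']:
        for d in r.spot_point(c,n)[:1]: print(c,n,round(d['confidence'],2),np.round(w(f,d['point']),3))
```

```text
now [ 0.488 -0.358  0.222] 89.9 tilt [ 0.004 -0.003]
(np.float64(0.5), np.float64(-0.15), np.float64(0.23), np.float64(90.0)) -> [0.521, 0.03, -0.019, 0, 0, np.float64(-0.001)] rows>= 3
(np.float64(0.5), np.float64(-0.15), np.float64(0.23), np.float64(90.0)) -> [0.521, 0.031, -0.019, 0, 0, np.float64(-0.001)] rows>= 3
(np.float64(0.617), np.float64(0.009), np.float64(0.21), np.float64(90.0)) -> [0.397, 0.292, 0.05, 0, 0, np.float64(-0.0)] rows>= 2
(np.float64(0.617), np.float64(0.009), np.float64(0.21), np.float64(90.0)) -> [0.397, 0.292, 0.05, 0, 0, np.float64(-0.0)] rows>= 2
(np.float64(0.617), np.float64(0.009), np.float64(0.079), np.float64(90.0)) -> [0.0, -0.0, 0.655, 0, 0, np.float64(-0.0)] rows>= 3
(0.613, -0.111)
    top [0.606, -0.107, 0.033] (-37, -125, 60, [0.625, -0.105], [0.617, -0.116])
    side [0.615, -0.057, 0.035] None
(0.616, 0.008)
    top [0.616, 0.015, 0.034] (10, 99, 85, [0.633, 0.004], [0.631, 0.017])
    side [0.621, 0.01, 0.035] (63, -20, 8, [0.613, 0.023], [0.626, 0.019])
top deck 0.69 [ 0.617 -0.051  0.04 ]
top tray 0.86 [0.465 0.261 0.001]
side deck 0.66 [ 0.619 -0.052  0.034]
side tray 0.85 [ 0.464  0.259 -0.004]
side crank_grip 0.79 [ 0.489 -0.361  0.1  ]
```

Request:
drive_tool:
  motion:
    - [0.52,0.03,-0.04,0,0,0]
    - [0.52,0.03,-0.04,0,0,0]
    - [0.98,0.06,-0.05,0,0,0]
    - [0.98,0.06,-0.05,0,0,0]
    - [0.98,0.06,-0.05,0,0,0]
    - [0.98,0.06,-0.05,0,0,0]

```text
time: 29.75
position: [0.4988, -0.1606, 0.2305]
eef_rot: [0.707, 0.707, -0.0, 0.001]
wrist_force: [0.5, 0.0, -0.6]
gripper_width: 0.0853
finger_force: 0.0
```

Request:
drive_tool:
  motion:
    - [0.43,0.29,0.04,0,0,0]
    - [0.43,0.29,0.04,0,0,0]
    - [0.86,0.58,0.08,0,0,0]
    - [0.86,0.58,0.08,0,0,0]
    - [0.86,0.58,0.08,0,0,0]
    - [0.86,0.58,0.08,0,0,0]
    - [0.86,0.58,0.08,0,0,0]

```text
time: 30.45
position: [0.6147, 0.0086, 0.2139]
eef_rot: [0.708, 0.706, -0.001, 0.0]
wrist_force: [-0.2, -0.1, -0.1]
gripper_width: 0.0856
finger_force: 0.0
```

Run:
```python
from h import *
plan((.618,.009,.080,90))
cans(.035,[(.613,-.111),(.616,.008)])
```

```text
now [0.615 0.009 0.214] 89.8 tilt [-0.001 -0.001]
(np.float64(0.618), np.float64(0.009), np.float64(0.08), np.float64(90.0)) -> [0.002, 0.017, 0.669, 0, 0, np.float64(-0.004)] rows>= 3
(0.613, -0.111)
    top [0.605, -0.106, 0.033] (-26, -112, 58, [0.622, -0.099], [0.617, -0.112])
    side [0.613, -0.115, 0.034] (8, -47, 24, [0.624, -0.102], [0.634, -0.112])
(0.616, 0.008)
    top None
    side [0.619, 0.009, 0.033] (150, -141, 8, [0.608, 0.03], [0.597, 0.022])
```

Request:
drive_tool:
  motion:
    - [0,0.015,0.2,0,0,0]
    - [0,0.015,0.4,0,0,0]
    - [0,0.015,0.6,0,0,0]
    - [0,0.015,0.667,0,0,0]
    - [0,0.015,0.667,0,0,0]
    - [0,0.015,0.667,0,0,0]

```text
time: 31.25
position: [0.618, 0.0098, 0.0815]
eef_rot: [0.708, 0.706, 0.0, 0.0]
wrist_force: [0.1, -0.1, 0.8]
gripper_width: 0.0851
finger_force: 0.0
```

Request:
drive_tool:
  motion:
    - [0,0,0,0,0,0]
    - [0,0,0,0,0,0]
    - [0,0,0,0,0,0]
    - [0,0,0,0,0,0]
    - [0,0,0,0,0,0]
    - [0,0,0,0,0,0]
    - [0,0,0,0,0,0]
    - [0,0,0,0,0,0]
  jaw: 1
  grip_force: 30

```text
time: 32.05
position: [0.619, 0.0103, 0.0827]
eef_rot: [0.708, 0.707, 0.001, 0.001]
wrist_force: [-0.3, 0.1, 5.7]
gripper_width: 0.0529
finger_force: 30.6
```

Request:
drive_tool:
  motion:
    - [0,0,-0.1,0,0,0]
    - [0,0,-0.3,0,0,0]
    - [0,0,-0.5,0,0,0]
    - [0,0,-0.6,0,0,0]
    - [0,0,-0.6,0,0,0]
    - [0,0,-0.6,0,0,0]

```text
time: 32.65
position: [0.6179, 0.0105, 0.2003]
eef_rot: [0.708, 0.707, 0.0, 0.0]
wrist_force: [-0.5, 0.2, -1.7]
gripper_width: 0.0529
finger_force: 32.8
```

Run:
```python
from h import *
plan((.468,.317,.18,90),(.468,.317,.053,90))
cans(.035,[(.613,-.111)])
```

```text
now [0.618 0.011 0.2  ] 89.9 tilt [ 0. -0.]
(np.float64(0.468), np.float64(0.317), np.float64(0.18), np.float64(90.0)) -> [0.766, -0.376, 0.051, 0, 0, np.float64(-0.001)] rows>= 4
(np.float64(0.468), np.float64(0.317), np.float64(0.18), np.float64(90.0)) -> [0.766, -0.375, 0.051, 0, 0, np.float64(-0.001)] rows>= 4
(np.float64(0.468), np.float64(0.317), np.float64(0.053), np.float64(90.0)) -> [0.0, 0.0, 0.635, 0, 0, np.float64(-0.0)] rows>= 3
(0.613, -0.111)
    top [0.605, -0.106, 0.036] (-21, -108, 58, [0.622, -0.098], [0.618, -0.11])
    side [0.614, -0.11, 0.033] (29, -19, 31, [0.61, -0.1], [0.623, -0.105])
```

Request:
drive_tool:
  motion:
    - [0.13,-0.063,0,0,0,0]
    - [0.26,-0.126,0,0,0,0]
    - [0.39,-0.19,0,0,0,0]
    - [0.52,-0.252,0,0,0,0]
    - [0.65,-0.316,0,0,0,0]
    - [0.766,-0.376,0,0,0,0]
    - [0.766,-0.376,0,0,0,0]

```text
time: 33.55
position: [0.5402, 0.1665, 0.1995]
eef_rot: [0.706, 0.708, -0.001, -0.002]
wrist_force: [0.1, -1.0, -3.0]
gripper_width: 0.0528
finger_force: 32.8
```

Request:
drive_tool:
  motion:
    - [0.13,-0.063,0,0,0,0]
    - [0.26,-0.126,0,0,0,0]
    - [0.39,-0.19,0,0,0,0]
    - [0.52,-0.252,0,0,0,0]
    - [0.65,-0.316,0.05,0,0,0]
    - [0.766,-0.376,0.1,0,0,0]
    - [0.766,-0.376,0.1,0,0,0]
    - [0.766,-0.376,0.1,0,0,0]

```text
time: 34.35
position: [0.4672, 0.3166, 0.1795]
eef_rot: [0.707, 0.707, -0.001, 0.0]
wrist_force: [-0.1, -0.9, -1.6]
gripper_width: 0.0523
finger_force: 32.8
```

Request:
drive_tool:
  motion:
    - [0,0,0.12,0,0,0]
    - [0,0,0.24,0,0,0]
    - [0,0,0.36,0,0,0]
    - [0,0,0.48,0,0,0]
    - [0,0,0.57,0,0,0]
    - [0,0,0.605,0,0,0]
    - [0,0,0.605,0,0,0]
    - [0,0,0.605,0,0,0]

```text
time: 35.15
position: [0.4689, 0.3169, 0.0606]
eef_rot: [0.708, 0.706, 0.001, 0.0]
wrist_force: [-0.4, -0.1, -1.1]
gripper_width: 0.0527
finger_force: 32.8
```

Request:
drive_tool:
  motion:
    - [0,0,0.015,0,0,0]
    - [0,0,0.03,0,0,0]
    - [0,0,0.042,0,0,0]
    - [0,0,0.042,0,0,0]
    - [0,0,0.042,0,0,0]

```text
time: 35.65
position: [0.4682, 0.3174, 0.0518]
eef_rot: [0.708, 0.707, 0.001, 0.0]
wrist_force: [-0.7, -0.5, 1.9]
gripper_width: 0.0526
finger_force: 33.1
```

Run:
```python
from h import *
plan((.54,.166,.22,90),(.615,-.111,.22,90),(.615,-.111,.080,90))
f=grab('side')
for n in ['tray','can1']:
    for d in r.spot_point('side',n): print(n,round(d['confidence'],2),np.round(w(f,d['point']),3))
```

```text
now [0.468 0.317 0.052] 89.9 tilt [0.001 0.   ]
(np.float64(0.54), np.float64(0.166), np.float64(0.22), np.float64(90.0)) -> [-0.378, 0.18, -0.42, 0, 0, np.float64(-0.001)] rows>= 3
(np.float64(0.54), np.float64(0.166), np.float64(0.22), np.float64(90.0)) -> [-0.378, 0.18, -0.42, 0, 0, np.float64(-0.001)] rows>= 3
(np.float64(0.615), np.float64(-0.111), np.float64(0.22), np.float64(90.0)) -> [-0.692, 0.187, -0.0, 0, 0, np.float64(-0.0)] rows>= 3
(np.float64(0.615), np.float64(-0.111), np.float64(0.22), np.float64(90.0)) -> [-0.692, 0.187, -0.0, 0, 0, np.float64(-0.0)] rows>= 3
(np.float64(0.615), np.float64(-0.111), np.float64(0.08), np.float64(90.0)) -> [0.0, -0.0, 0.7, 0, 0, np.float64(-0.0)] rows>= 3
tray 0.94 [ 0.466  0.259 -0.002]
can1 0.92 [ 0.271 -0.268  0.002]
can1 0.72 [ 0.357 -0.257  0.001]
can1 0.7 [ 0.615 -0.113  0.032]
can1 0.62 [0.471 0.319 0.004]
can1 0.58 [ 0.325 -0.175 -0.   ]
```

Request:
drive_tool:
  motion:
    - [0,0,0,0,0,0]
    - [0,0,0,0,0,0]
    - [0,0,0,0,0,0]
    - [0,0,0,0,0,0]
    - [0,0,0,0,0,0]
    - [0,0,0,0,0,0]
  jaw: -1

```text
time: 36.4
position: [0.4678, 0.317, 0.0512]
eef_rot: [0.708, 0.707, -0.0, 0.0]
wrist_force: [-0.4, -0.6, 0.1]
gripper_width: 0.085
finger_force: 0.0
```

Request:
drive_tool:
  motion:
    - [0,0,-0.2,0,0,0]
    - [0,0,-0.4,0,0,0]
    - [0,0,-0.6,0,0,0]
    - [0,0,-0.84,0,0,0]
    - [0,0,-0.84,0,0,0]
    - [-0.38,0.18,-0.84,0,0,0]
    - [-0.756,0.36,-0.84,0,0,0]
    - [-0.756,0.36,-0.84,0,0,0]

```text
time: 37.2
position: [0.5326, 0.1805, 0.2191]
eef_rot: [0.707, 0.707, 0.0, 0.0]
wrist_force: [0.4, 1.0, -0.4]
gripper_width: 0.0857
finger_force: 0.0
```

Request:
drive_tool:
  motion:
    - [-0.692,0.187,0,0,0,0]
    - [-0.692,0.187,0,0,0,0]
    - [-0.692,0.187,0,0,0,0]
    - [-0.692,0.187,0,0,0,0]
    - [-0.692,0.187,0,0,0,0]

```text
time: 37.7
position: [0.5693, 0.0423, 0.2188]
eef_rot: [0.708, 0.706, -0.0, -0.0]
wrist_force: [-0.9, 0.7, 0.2]
gripper_width: 0.0851
finger_force: 0.0
```

Run:
```python
from h import *
plan((.615,-.111,.22,90),(.615,-.111,.080,90))
cans(.035,[(.613,-.111)])
cans(.004,[(.468,.317)])
```

```text
now [0.569 0.042 0.219] 89.8 tilt [-0.001  0.   ]
(np.float64(0.615), np.float64(-0.111), np.float64(0.22), np.float64(90.0)) -> [-0.766, 0.231, -0.006, 0, 0, np.float64(-0.005)] rows>= 4
(np.float64(0.615), np.float64(-0.111), np.float64(0.08), np.float64(90.0)) -> [-0.0, 0.0, 0.7, 0, 0, np.float64(-0.0)] rows>= 3
(0.613, -0.111)
    top [0.605, -0.105, 0.036] (-11, 73, 60, [0.613, -0.12], [0.617, -0.107])
    side [0.612, -0.11, 0.031] (14, -3, 33, [0.608, -0.107], [0.622, -0.108])
(0.468, 0.317)
    top [0.462, 0.325, 0.002] (-17, -8, 24, [0.467, 0.321], [0.48, 0.319])
    side [0.47, 0.315, 0.002] (22, -9, 10, [0.47, 0.322], [0.484, 0.32])
```

Request:
drive_tool:
  motion:
    - [-0.766,0.231,0,0,0,0]
    - [-0.766,0.231,0,0,0,0]
    - [-0.766,0.231,0,0,0,0]
    - [-0.766,0.231,0,0,0,0]
    - [-0.766,0.231,0,0,0,0]
    - [-0.766,0.231,0,0,0,0]

```text
time: 38.7
position: [0.615, -0.109, 0.2192]
eef_rot: [0.707, 0.707, 0.0, -0.0]
wrist_force: [0.3, 0.8, 0.6]
gripper_width: 0.0855
finger_force: 0.0
```

Request:
drive_tool:
  motion:
    - [0,0,0.2,0,0,0]
    - [0,0,0.4,0,0,0]
    - [0,0,0.6,0,0,0]
    - [0,0,0.695,0,0,0]
    - [0,0,0.695,0,0,0]
    - [0,0,0.695,0,0,0]

```text
time: 39.3
position: [0.6152, -0.1085, 0.0811]
eef_rot: [0.707, 0.707, 0.0, -0.0]
wrist_force: [0.5, -0.5, 0.7]
gripper_width: 0.0854
finger_force: 0.0
```

Request:
drive_tool:
  motion:
    - [0,0,0,0,0,0]
    - [0,0,0,0,0,0]
    - [0,0,0,0,0,0]
    - [0,0,0,0,0,0]
    - [0,0,0,0,0,0]
    - [0,0,0,0,0,0]
    - [0,0,0,0,0,0]
    - [0,0,0,0,0,0]
  jaw: 1
  grip_force: 30

```text
time: 40.1
position: [0.6164, -0.1106, 0.0826]
eef_rot: [0.708, 0.707, 0.001, 0.001]
wrist_force: [-1.8, 0.2, 6.6]
gripper_width: 0.0527
finger_force: 30.5
```

Request:
drive_tool:
  motion:
    - [0,0,-0.1,0,0,0]
    - [0,0,-0.3,0,0,0]
    - [0,0,-0.5,0,0,0]
    - [0,0,-0.6,0,0,0]
    - [0,0,-0.6,0,0,0]
    - [0,0,-0.6,0,0,0]

```text
time: 40.7
position: [0.6154, -0.1102, 0.1999]
eef_rot: [0.708, 0.707, 0.0, 0.0]
wrist_force: [-0.1, 0.4, -3.8]
gripper_width: 0.0524
finger_force: 33.1
```

Run:
```python
from h import *
plan((.463,.199,.20,90),(.463,.199,.053,90))
cans(.004,[(.468,.317)])
```

```text
now [ 0.615 -0.11   0.2  ] 89.9 tilt [ 0. -0.]
(np.float64(0.463), np.float64(0.199), np.float64(0.2), np.float64(90.0)) -> [0.772, -0.382, -0.0, 0, 0, np.float64(-0.001)] rows>= 4
(np.float64(0.463), np.float64(0.199), np.float64(0.2), np.float64(90.0)) -> [0.773, -0.382, -0.0, 0, 0, np.float64(-0.001)] rows>= 4
(np.float64(0.463), np.float64(0.199), np.float64(0.053), np.float64(90.0)) -> [0.0, 0.0, 0.735, 0, 0, np.float64(-0.0)] rows>= 3
(0.468, 0.317)
    top [0.461, 0.322, 0.002] (-8, -8, 24, [0.467, 0.321], [0.48, 0.319])
    side [0.469, 0.316, 0.005] (17, -9, 10, [0.47, 0.322], [0.484, 0.32])
```

Request:
drive_tool:
  motion:
    - [0.13,-0.064,0,0,0,0]
    - [0.26,-0.128,0,0,0,0]
    - [0.39,-0.192,0,0,0,0]
    - [0.52,-0.256,0,0,0,0]
    - [0.65,-0.32,0,0,0,0]
    - [0.772,-0.382,0,0,0,0]
    - [0.772,-0.382,0,0,0,0]

```text
time: 41.6
position: [0.5363, 0.0475, 0.1992]
eef_rot: [0.706, 0.708, -0.001, -0.002]
wrist_force: [-0.2, -0.4, -3.3]
gripper_width: 0.0527
finger_force: 32.8
```

Request:
drive_tool:
  motion:
    - [0.13,-0.064,0,0,0,0]
    - [0.26,-0.128,0,0,0,0]
    - [0.39,-0.192,0,0,0,0]
    - [0.52,-0.256,0,0,0,0]
    - [0.65,-0.32,0.05,0,0,0]
    - [0.772,-0.382,0.1,0,0,0]
    - [0.772,-0.382,0.1,0,0,0]
    - [0.772,-0.382,0.1,0,0,0]

```text
time: 42.4
position: [0.4622, 0.1986, 0.1793]
eef_rot: [0.707, 0.707, -0.001, -0.0]
wrist_force: [-0.9, 0.6, -2.9]
gripper_width: 0.0527
finger_force: 32.4
```

Request:
drive_tool:
  motion:
    - [0,0,0.12,0,0,0]
    - [0,0,0.24,0,0,0]
    - [0,0,0.36,0,0,0]
    - [0,0,0.48,0,0,0]
    - [0,0,0.57,0,0,0]
    - [0,0,0.615,0,0,0]
    - [0,0,0.615,0,0,0]
    - [0,0,0.615,0,0,0]

```text
time: 43.2
position: [0.4638, 0.1986, 0.0579]
eef_rot: [0.708, 0.706, 0.0, 0.0]
wrist_force: [-0.3, 0.1, -3.2]
gripper_width: 0.0526
finger_force: 32.5
```

Request:
drive_tool:
  motion:
    - [0,0,0.015,0,0,0]
    - [0,0,0.025,0,0,0]
    - [0,0,0.031,0,0,0]
    - [0,0,0.031,0,0,0]
    - [0,0,0.031,0,0,0]

```text
time: 43.7
position: [0.4635, 0.199, 0.0518]
eef_rot: [0.708, 0.707, 0.001, 0.0]
wrist_force: [-1.4, -0.2, 3.7]
gripper_width: 0.0527
finger_force: 33.0
```

Request:
drive_tool:
  motion:
    - [0,0,0,0,0,0]
    - [0,0,0,0,0,0]
    - [0,0,0,0,0,0]
    - [0,0,0,0,0,0]
    - [0,0,0,0,0,0]
    - [0,0,0,0,0,0]
  jaw: -1

```text
time: 44.3
position: [0.4629, 0.1989, 0.051]
eef_rot: [0.708, 0.707, -0.0, 0.0]
wrist_force: [-1.0, -0.6, 0.2]
gripper_width: 0.0856
finger_force: 0.0
```

Request:
drive_tool:
  motion:
    - [0,0,-0.2,0,0,0]
    - [0,0,-0.4,0,0,0]
    - [0,0,-0.6,0,0,0]
    - [0,0,-0.84,0,0,0]
    - [0,0,-0.84,0,0,0]
    - [0,0,-0.84,0,0,0]

```text
time: 44.9
position: [0.4641, 0.1992, 0.2203]
eef_rot: [0.708, 0.707, 0.002, 0.001]
wrist_force: [-0.4, -0.2, -0.9]
gripper_width: 0.0855
finger_force: 0.0
```

Run:
```python
from h import *
plan((.488,-.358,.22,90))
cans(.004,[(.468,.317),(.463,.199)])
for c in ['top','side']:
    f=grab(c)
    for n in ['deck','crank_grip']:
        for d in r.spot_point(c,n)[:1]: print(c,n,round(d['confidence'],2),np.round(w(f,d['point']),3))
```

```text
now [0.464 0.199 0.22 ] 89.9 tilt [0.003 0.001]
(np.float64(0.488), np.float64(-0.358), np.float64(0.22), np.float64(90.0)) -> [-0.929, 0.041, 0.0, 0, 0, np.float64(-0.001)] rows>= 4
(np.float64(0.488), np.float64(-0.358), np.float64(0.22), np.float64(90.0)) -> [-0.929, 0.041, 0.0, 0, 0, np.float64(-0.001)] rows>= 4
(np.float64(0.488), np.float64(-0.358), np.float64(0.22), np.float64(90.0)) -> [-0.929, 0.04, 0.0, 0, 0, np.float64(-0.001)] rows>= 4
(0.468, 0.317)
    top [0.464, 0.327, 0.003] None
    side [0.469, 0.315, 0.004] (18, -9, 10, [0.47, 0.322], [0.484, 0.32])
(0.463, 0.199)
    top None
    side [0.463, 0.197, 0.003] (4, -18, 11, [0.466, 0.203], [0.479, 0.198])
top deck 0.85 [ 0.62  -0.051  0.037]
side deck 0.64 [ 0.619 -0.051  0.037]
side crank_grip 0.63 [ 0.486 -0.361  0.098]
```

Request:
drive_tool:
  motion:
    - [-0.93,0.04,0,0,0,0]
    - [-0.93,0.04,0,0,0,0]
    - [-0.93,0.04,0,0,0,0]
    - [-0.93,0.04,0,0,0,0]
    - [-0.93,0.04,0,0,0,0]

```text
time: 45.9
position: [0.4709, 0.009, 0.219]
eef_rot: [0.71, 0.704, -0.0, 0.001]
wrist_force: [0.6, 1.4, 0.6]
gripper_width: 0.0853
finger_force: 0.0
```

Request:
drive_tool:
  motion:
    - [-0.93,0.04,0,0,0,0]
    - [-0.93,0.04,0,0,0,0]
    - [-0.93,0.04,0,0,0,0]
    - [-0.93,0.04,0,0,0,0]
    - [-0.93,0.04,0,0,0,0]

```text
time: 46.4
position: [0.479, -0.1766, 0.2187]
eef_rot: [0.709, 0.705, -0.0, 0.001]
wrist_force: [-1.1, 1.2, 0.2]
gripper_width: 0.0859
finger_force: 0.0
```

Request:
drive_tool:
  motion:
    - [-0.93,0.04,0,0,0,0]
    - [-0.93,0.04,0,0,0,0]
    - [-0.93,0.04,0,0,0,0]
    - [-0.93,0.04,0,0,0,0]
    - [-0.93,0.04,0,0,0,0]
    - [-0.93,0.04,0,0,0,0]

```text
time: 47.0
position: [0.4866, -0.3582, 0.2186]
eef_rot: [0.708, 0.707, 0.0, -0.001]
wrist_force: [0.0, 0.1, 0.7]
gripper_width: 0.0852
finger_force: 0.0
```

Run:
```python
from h import *
plan((.488,-.358,.22,90),(.488,-.358,.090,90))
cans(.004,[(.468,.317),(.463,.199)])
```

```text
now [ 0.487 -0.358  0.219] 89.9 tilt [-0.     0.002]
(np.float64(0.488), np.float64(-0.358), np.float64(0.22), np.float64(90.0)) -> [0.001, 0.007, -0.007, 0, 0, np.float64(-0.002)] rows>= 1
(np.float64(0.488), np.float64(-0.358), np.float64(0.09), np.float64(90.0)) -> [0.0, 0.0, 0.65, 0, 0, np.float64(-0.0)] rows>= 3
(0.468, 0.317)
    top [0.464, 0.324, 0.002] (-15, -4, 25, [0.467, 0.32], [0.481, 0.32])
    side [0.47, 0.316, 0.003] (18, -9, 10, [0.47, 0.322], [0.484, 0.32])
(0.463, 0.199)
    top [0.454, 0.201, 0.004] (-7, -2, 23, [0.462, 0.199], [0.476, 0.199])
    side [0.467, 0.257, 0.002] None
```

Request:
drive_tool:
  motion:
    - [0,0.005,0.2,0,0,0]
    - [0,0.005,0.4,0,0,0]
    - [0,0.005,0.6,0,0,0]
    - [0,0.005,0.645,0,0,0]
    - [0,0.005,0.645,0,0,0]

```text
time: 47.7
position: [0.4862, -0.3572, 0.0891]
eef_rot: [0.707, 0.707, -0.0, -0.002]
wrist_force: [-0.3, -0.4, 1.4]
gripper_width: 0.0856
finger_force: 0.0
```

Request:
drive_tool:
  motion:
    - [0,0,0,0,0,0]
    - [0,0,0,0,0,0]
    - [0,0,0,0,0,0]
    - [0,0,0,0,0,0]
    - [0,0,0,0,0,0]
    - [0,0,0,0,0,0]
    - [0,0,0,0,0,0]
    - [0,0,0,0,0,0]
  jaw: 1
  grip_force: 45

```text
time: 48.5
position: [0.4877, -0.36, 0.0914]
eef_rot: [0.708, 0.707, -0.0, 0.001]
wrist_force: [-1.4, 0.2, 6.1]
gripper_width: 0.0215
finger_force: 43.8
```

Request:
drive_tool:
  motion:
    - [0.019,0.096,0,0,0,0]
    - [0.073,0.177,0,0,0,0]
    - [0.154,0.231,0,0,0,0]
    - [0.25,0.25,0,0,0,0]
    - [0.346,0.231,0,0,0,0]
    - [0.427,0.177,0,0,0,0]
    - [0.481,0.096,0,0,0,0]
    - [0.5,0,0,0,0,0]

```text
time: 49.3
position: [0.491, -0.2596, 0.0916]
eef_rot: [0.707, 0.707, 0.002, 0.003]
wrist_force: [5.3, -3.7, -2.1]
gripper_width: 0.0214
finger_force: 44.2
```

Request:
drive_tool:
  motion:
    - [-0.019,-0.096,0,0,0,0]
    - [-0.073,-0.177,0,0,0,0]
    - [-0.154,-0.231,0,0,0,0]
    - [-0.25,-0.25,0,0,0,0]
    - [-0.346,-0.231,0,0,0,0]
    - [-0.427,-0.177,0,0,0,0]
    - [-0.481,-0.096,0,0,0,0]
    - [-0.5,0,0,0,0,0]

```text
time: 50.1
position: [0.4858, -0.3601, 0.0913]
eef_rot: [0.708, 0.706, -0.001, -0.001]
wrist_force: [-5.8, 2.9, 8.8]
gripper_width: 0.0213
finger_force: 45.5
```

Request:
drive_tool:
  motion:
    - [0.019,0.096,0,0,0,0]
    - [0.073,0.177,0,0,0,0]
    - [0.154,0.231,0,0,0,0]
    - [0.25,0.25,0,0,0,0]
    - [0.346,0.231,0,0,0,0]
    - [0.427,0.177,0,0,0,0]
    - [0.481,0.096,0,0,0,0]
    - [0.5,0,0,0,0,0]

```text
time: 50.9
position: [0.491, -0.2596, 0.0916]
eef_rot: [0.707, 0.707, 0.002, 0.003]
wrist_force: [6.4, -2.8, -1.1]
gripper_width: 0.0213
finger_force: 44.7
```

Request:
drive_tool:
  motion:
    - [-0.019,-0.096,0,0,0,0]
    - [-0.073,-0.177,0,0,0,0]
    - [-0.154,-0.231,0,0,0,0]
    - [-0.25,-0.25,0,0,0,0]
    - [-0.346,-0.231,0,0,0,0]
    - [-0.427,-0.177,0,0,0,0]
    - [-0.481,-0.096,0,0,0,0]
    - [-0.5,0,0,0,0,0]

```text
time: 51.7
position: [0.4858, -0.3602, 0.0913]
eef_rot: [0.708, 0.706, -0.001, -0.001]
wrist_force: [-6.4, 2.6, 8.9]
gripper_width: 0.0208
finger_force: 45.7
```

Request:
drive_tool:
  motion:
    - [0,0.02,0,0,0,0]
    - [0,0.02,0,0,0,0]
    - [0,0.02,0,0,0,0]
    - [0,0.005,0,0,0,0]
    - [0,0.005,0,0,0,0]

```text
time: 52.2
position: [0.4878, -0.36, 0.0914]
eef_rot: [0.708, 0.706, -0.001, 0.001]
wrist_force: [-1.1, 0.7, 7.4]
gripper_width: 0.021
finger_force: 45.5
```

Request:
drive_tool:
  motion:
    - [0,0,0,0,0,0]
    - [0,0,0,0,0,0]
    - [0,0,0,0,0,0]
    - [0,0,0,0,0,0]
    - [0,0,0,0,0,0]
    - [0,0,0,0,0,0]
  jaw: -1

```text
time: 52.8
position: [0.4882, -0.3591, 0.09]
eef_rot: [0.708, 0.707, -0.0, -0.0]
wrist_force: [0.1, -0.2, 0.8]
gripper_width: 0.0856
finger_force: 0.0
```

Request:
drive_tool:
  motion:
    - [0,0,-0.2,0,0,0]
    - [0,0,-0.4,0,0,0]
    - [0,0,-0.6,0,0,0]
    - [0,0,-0.65,0,0,0]
    - [0,0,-0.65,0,0,0]
    - [0,0,-0.65,0,0,0]

```text
time: 53.4
position: [0.4879, -0.3589, 0.2188]
eef_rot: [0.708, 0.707, -0.0, -0.001]
wrist_force: [0.7, 0.9, -0.7]
gripper_width: 0.0858
finger_force: 0.0
```

Run:
```python
from h import *
cans(.004,[(.468,.317),(.463,.199)])
I=[]
for c in ['top','side']:
    f=grab(c)
    for n in ['deck','crank_grip','tray','tape','penpot','caliper']:
        for d in r.spot_point(c,n)[:1]: print(c,n,round(d['confidence'],2),np.round(w(f,d['point']),3))
    I.append(f['frame'])
cv2.imwrite('pics/m5.png',np.hstack([cv2.resize(I[0][110:240,100:330],(472,267),interpolation=3),cv2.resize(I[1][130:290,180:340],(267,267),interpolation=3)]))
```

```text
(0.468, 0.317)
    top [0.462, 0.322, 0.004] (-9, -8, 24, [0.467, 0.321], [0.48, 0.319])
    side [0.473, 0.317, 0.003] (18, -9, 10, [0.47, 0.322], [0.484, 0.32])
(0.463, 0.199)
    top [0.453, 0.201, 0.002] (-7, -7, 20, [0.461, 0.2], [0.474, 0.199])
    side [0.46, 0.197, 0.003] (4, -7, 12, [0.467, 0.2], [0.48, 0.199])
top deck 0.72 [0.622 0.106 0.04 ]
top tray 0.91 [0.466 0.257 0.003]
top tape 0.89 [0.573 0.474 0.008]
top penpot 0.56 [ 0.698  0.325 -0.001]
top caliper 0.6 [ 0.654 -0.41  -0.001]
side deck 0.89 [0.623 0.106 0.034]
side tray 0.62 [ 0.463  0.258 -0.002]
side tape 0.73 [0.469 0.316 0.005]
side penpot 0.86 [ 0.704  0.325 -0.   ]
side caliper 0.57 [ 0.663 -0.41  -0.001]
```

View pics/m5.png

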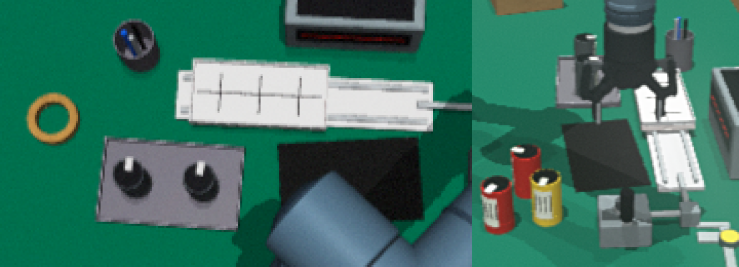

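Both cans stand in the tray at crop (130,178) and (200,182), the carriage is back at its start, and the hand is clear of everything. Handing in.

```bash
python3 -c "
from rig import r
print(r.sign_off())"
```

```text
the job is handed in; nothing more can be done
None
```

I've handed in the job, with no verdict returned: both canisters present (the third was absent) were stood on the carriage, cranked two turns to the scanner with labels facing it, and now stand upright in the tray with the carriage wound back to its start.

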